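Build up a wheel pack on the pinned arbor

ROBOT

A 7-joint arm with a two-finger parallel gripper is mounted at the origin on a cart in front of the work surface, level with it; the furniture and walls round the work are solid. World frame = base frame: x ahead of the robot, y to its left, z up, the work surface at z = 0. Lengths are in m, angles in rad, forces in N, time in s.
With the tool pointing down it reaches from about 0.4 to 0.9 m from the base axis. Payload 5.5 kg.
Tool frame: the origin (TCP) lies midway between the tips of the shut fingers; the grasp point (between the pads) lies 19 mm behind it; z points along the fingers, y is the line along which they close (so a half turn about z gives the same grasp; the last joint's range is limited). The gripper opens to 85 mm and grips with 20 to 120 N. Pads are 22 mm wide; open, the fingers measure 114 mm over their backs; the gripper's body (76 mm by 85 mm) begins 54 mm behind the grasp point. The pads swing forward as they close: fully open they stand 13 mm farther back than shut.
Start: joints at [1.56, 0.501, -0.427, 1.55, 0.221, 1.138, -0.21], TCP at [0.176, -0.626, 0.205] pointing down, gripper open.
Joint ranges: [-2.88, 2.88], [-0.31, 2.03], [-1.54, 1.56], [0.2, 2.42], [-1.41, 4.55], [0.19, 2.02], [-2.57, 2.57]. Speed limits (rad/s): [2.57, 2.57, 3.14, 3.14, 3.14, 3.14, 3.14].

INTERFACE

Orientations are given as a rotation vector (axis times angle).
In Python, from workcell import robot gives the robot as it stands.
- The arm moves only by the tool apply_moves, never from a script. Its argument "series" is a list of rows, each an object of numbers: "ax", "ay", "az": the turn, a rotation vector about the tool's x, y, z in rad; "tx", "ty", "tz": the shift along the tool's x, y, z in mm; "jaw": the closure, from -1 (fully open) to 1 (shut). A call has exactly 10 rows; each row is the pose to reach, as a shift and turn from the pose commanded when the call began, along the tool's axes at that moment; what a row does not reach only later rows make up. A row lasts 1/8 s, in which the tool goes at most 62.5 mm and 10.7 degrees, less where a joint would pass 70% of its speed; a pose out of reach is approached as far as the arm can. A call with a gripper value outside its range is refused whole. The fingers move at their own pace and stop on an object; "grip_force" is the grip in N (left out, the last holds). Time passes only in rows, so rows that repeat a pose let the fingers close, or fill a call up. It gives the time, the measured TCP pose, the force, the opening and the grip force at its end, in the units of the state.
- robot.observe(): the state, without advancing time (a new reading comes with each control period).
- robot.grab_frame(name): name is "scene" or "top"; returns the picture (480x640x3 uint8, red, green, blue); there is no depth.
- robot.get_calibration(name): a dict with "mtx" (3x3 intrinsics, pixels), "xyz" and "rotation" of the camera in the world. Camera axes: x right, y down, z forward; pixel columns grow to the right and rows downward; lengths in m; the calibration is good to about 2 mm. A picture is of the moment at which its call begins. get_calibration takes no time and is no camera call.
- robot.finish_job(): hands the job in; it is judged then, once.
Trained networks look in the newest picture that a camera, given by its name, has taken for a name from the list of things; names that differ only in an ending like _2 or _b are one class to them, and where a whole thing is asked for, a point or a joint stands for the part that bears it (a point fixed in the world has none). Each returns a list of dicts, best first, with "conf" (0 to 1); they miss things now and then, are a little off and sometimes report something else, mostly with a low value. They report only what shows in the picture. A call takes as long as a camera call.
- robot.search_frame(target, camera): "uv" ([column, row] in pixels, amid what is visible of it).
- robot.masks_of(target, camera): "region" (480x640 bool, what is visible of it) and "uv" ([column, row] in pixels, amid what is visible of it).
The state is a dict: "clock": time; "joints": joint angles; "joint_velocities": joint speeds; "joint_torque": joint torques, N m; "tool_pos": TCP position; "tool_rot": TCP orientation; "wrist_force": force on the tool from outside, world axes, zero at the start; "moment": the same for the moment, N m; "width": finger opening in m; "finger_force": force on a finger pad.
Only numpy, scipy, OpenCV 4.12 (cv2) and the standard library are available. Lean on these libraries where they do the work, as an engineer would, in place of code of your own. Each camera call takes 0.05 s, during which the arm holds its last target. There are 200 camera calls.

TASK

Build up the spare edging-wheel pack on the steel arbor: first the brass plate whose two dowel holes fit over the arbor's two pins, lying flat on the base with both pins in its holes, then the brown coarse wheel, then the blue polishing wheel and on top the black nut, each resting flat on the one below. Lower each part down the post, do not let it drop, and leave the other brass plate lying on the worktop.

Things in the scene. Friction and masses are not known exactly. Their poses are not given: they have to be found in the camera images.
- arbor: fixed dark steel fixture: base 96 x 66 x 12 mm (x, y, z), long side along x; origin at the centre of its underside, on the worktop. At its centre a post 12 mm thick rises 70 mm above the base top, its last 12 mm tapering to 4 mm; on the x axis, 29 mm either side of the post (58 mm apart), stand two dowel pins 8 mm thick, 8 mm tall, the upper 4 mm tapering to 4 mm
- plate_wide: loose brass plate 86 x 56 x 10 mm (x, y, z), 18 mm centre bore and two 13 mm through holes far apart, 29 mm either side of the bore along its long x axis (58 mm apart); a half turn gives the same; origin at the centre of its underside, z up
- plate_narrow: loose brass plate of the same outline, 86 x 56 x 10 mm with 18 mm centre bore, but its two 13 mm holes are close to the bore, 20 mm either side along its long x axis (40 mm apart); origin at the centre of its underside, z up
- wheel_coarse: loose brown (terracotta coloured) coarse grinding wheel, brown all round, 62 mm in diameter and 20 mm thick, with a bright steel hub ring round an 18 mm through bore; grasp across the rim; origin at the centre of its underside, z up. Mind the tall lens edger (a fixed machine) that fills the worktop beyond about x = 0.48 m for y below about 0.16 m
- wheel_polish: loose blue polishing grinding wheel, blue all round, 54 mm in diameter and 16 mm thick, with a bright steel hub ring round an 18 mm through bore; grasp across the rim; origin at the centre of its underside, z up
- nut: loose black round ribbed nut (plain bore, no thread, it is only slipped on), about 41 mm in diameter and 20 mm tall, 18 mm through bore; origin at the centre of its underside, z up

How it is judged:
On the way, in this order (a step that is already met when the one before it is completed fails the run):
1. the plate that fits lies flat on the base, over post and both pins (horizontal distance between plate_wide and arbor below 0.006 m and z of plate_wide in the frame of arbor between 0.009 and 0.016 m and angle between plate_wide's own z axis and vertical below 0.08 rad and angle between the x axis of plate_wide and the x axis of arbor, either way round below 0.15 rad), for 0.2 s.
2. the brown coarse wheel lies on the plate (all of step 1 and horizontal distance between wheel_coarse and arbor below 0.006 m and z of wheel_coarse in the frame of arbor between 0.019 and 0.026 m and angle between wheel_coarse's own z axis and vertical below 0.08 rad), for 0.2 s.
3. the blue polishing wheel lies on the coarse wheel (all of step 2 and horizontal distance between wheel_polish and arbor below 0.006 m and z of wheel_polish in the frame of arbor between 0.039 and 0.046 m and angle between wheel_polish's own z axis and vertical below 0.08 rad), for 0.2 s.
4. the nut lies on the polishing wheel (all of step 3 and horizontal distance between nut and arbor below 0.006 m and z of nut in the frame of arbor between 0.055 and 0.062 m and angle between nut's own z axis and vertical below 0.08 rad), for 0.2 s.
At the end, for the whole second after the job is handed in: On the post, from the base up: wide-hole plate (over both pins, aligned within 0.15 rad), brown wheel, blue wheel, black nut; each within 6 mm of the post axis, level within 0.08 rad and at its stacked height (-3/+4 mm); all released, at rest; the other plate flat on the worktop (all of step 4 and linear speed of each of plate_wide, wheel_coarse, wheel_polish, nut, plate_narrow below 0.02 m/s and height (world z) of plate_narrow below 0.008 m and angle between plate_narrow's own z axis and vertical below 0.08 rad); the robot touches nothing.
It fails at once if a part falls down the post instead of being lowered (faster than 0.55 m/s) ((horizontal distance between plate_wide and arbor below 0.02 m and z of plate_wide in the frame of arbor below 0.08 m and linear speed of plate_wide above 0.55 m/s) or (horizontal distance between wheel_coarse and arbor below 0.02 m and z of wheel_coarse in the frame of arbor below 0.08 m and linear speed of wheel_coarse above 0.55 m/s) or (horizontal distance between wheel_polish and arbor below 0.02 m and z of wheel_polish in the frame of arbor below 0.08 m and linear speed of wheel_polish above 0.55 m/s) or (horizontal distance between nut and arbor below 0.02 m and z of nut in the frame of arbor below 0.08 m and linear speed of nut above 0.55 m/s)).
It also fails if it takes over 134 s, if anything falls off the work surface, if the arm or the gripper's body presses on something with over 40 N, if the wrist force passes 120 N, or if a joint passes its speed limit or range.

## Working session

There is one attempt and no reset: what is moved stays moved. The work goes in short steps, Python scripts to look and compute and a tool call to move; the robot and the scene stay as the last step left them, time stands still between calls to the robot, and variables do not carry over. Pictures are saved under pics/ and viewed, at most 14 in all, crops included, and the job is handed in when it is done.

Besides the shell and the picture viewer there is one more tool, called after "Call:" in YAML: its name, and indented under it one key for each argument. apply_moves: Moves the arm, as the interface text tells. Its arguments: {"type":"object","properties":{"series":{"type":"array","items":{"type":"object","properties":{"ax":{"type":"number"},"ay":{"type":"number"},"az":{"type":"number"},"tx":{"type":"number"},"ty":{"type":"number"},"tz":{"type":"number"},"jaw":{"type":"number"}}}},"grip_force":{"type":"number"}},"required":["series"]}

```bash
ls; mkdir -p pics
python3 - <<'E'
from workcell import robot
import cv2,numpy as np
for c in("scene","top"):
    im=robot.grab_frame(c); cv2.imwrite(f"pics/{c}0.png",im[...,::-1])
    k=robot.get_calibration(c); print(c,k)
o=robot.observe(); print(o)
for c in("scene","top"):
  for n in("arbor","plate_wide","plate_narrow","wheel_coarse","wheel_polish","nut"):
    print(c,n,[(np.round(d["uv"]),round(d["conf"],2)) for d in robot.search_frame(n,c)])
E
```

```text
pics
scene {'mtx': array([[451.82794588,   0.        , 315.78909097],
       [  0.        , 451.82794588, 244.12175744],
       [  0.        ,   0.        ,   1.        ]]), 'xyz': array([ 0.19095274, -0.35822481,  0.61918042]), 'rotation': array([-2.25256816,  0.59262637, -0.27936332])}
top {'mtx': array([[593.71584289,   0.        , 326.80216753],
       [  0.        , 593.71584289, 244.45753639],
       [  0.        ,   0.        ,   1.        ]]), 'xyz': array([0.40801406, 0.16201315, 1.17503523]), 'rotation': array([-2.19910727,  2.14765309, -0.08059557])}
{'clock': 0.1, 'joints': array([ 1.56018394,  0.50175113, -0.42679341,  1.55136013,  0.22077226,
        1.13829782, -0.21026827]), 'joint_velocities': array([-1.41606308e-03, -2.83309818e-03,  1.79622822e-03, -2.61816939e-03,
        8.12939859e-05,  4.94620401e-04, -3.56779091e-05]), 'joint_torque': array([-1.10615723e-02, -5.70813739e+01, -5.83774567e+00, -2.81749463e+01,
        1.06455156e-02,  5.61082939e-03,  3.13885630e-05]), 'tool_pos': array([ 0.17554304, -0.62513958,  0.20365761]), 'tool_rot': array([-3.11043742e+00, -4.28612241e-01,  2.58907030e-04]), 'wrist_force': array([ 0.46265055,  0.95312311, -0.26951801]), 'moment': array([ 0.02120923, -0.00010755,  0.0699674 ]), 'finger_force': 0.0, 'width': 0.08539664397017745}
scene arbor [(array([255., 208.]), 0.87)]
scene plate_wide [(array([310., 201.]), 0.68)]
scene plate_narrow [(array([253., 260.]), 0.78)]
scene wheel_coarse [(array([308., 300.]), 0.8)]
scene wheel_polish [(array([313., 200.]), 0.58), (array([309., 235.]), 0.55), (array([258., 210.]), 0.49)]
scene nut [(array([347., 361.]), 0.69)]
top arbor [(array([227., 265.]), 0.88)]
top plate_wide [(array([240., 186.]), 0.95)]
top plate_narrow [(array([295., 294.]), 0.96)]
top wheel_coarse [(array([370., 275.]), 0.55)]
top wheel_polish [(array([288., 229.]), 0.57), (array([441., 279.]), 0.19)]
top nut [(array([441., 282.]), 0.65)]
```

View pics/scene0.png

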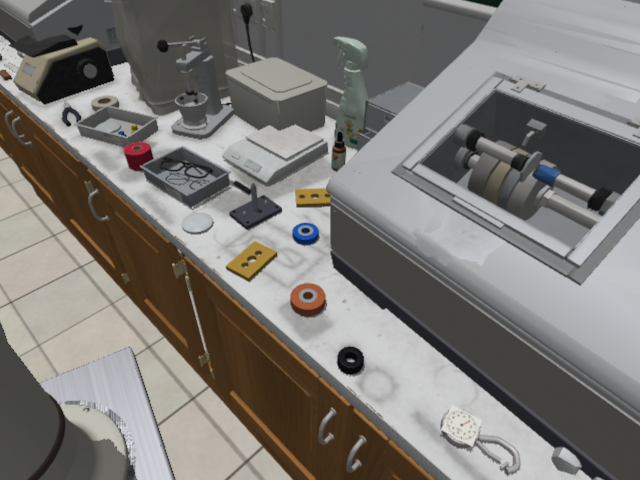

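View pics/top0.png

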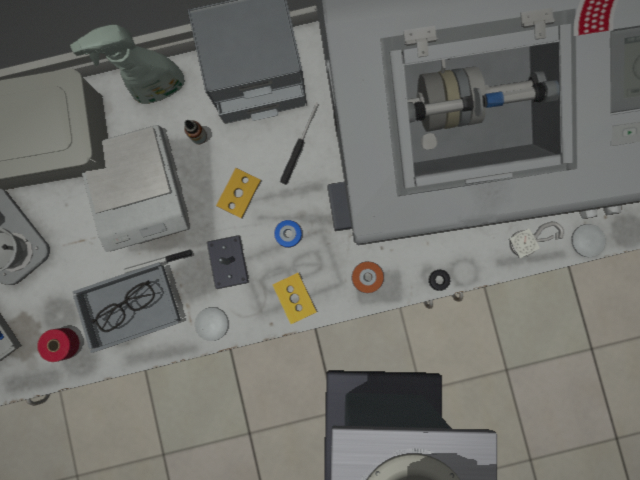

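Both views agree: the arbor is at top (228,262), wide plate (240,192), narrow plate (295,298), brown wheel (368,277), blue wheel (288,233) and nut (439,280). Next I fit poses from silhouettes.

```bash
cat > h.py <<'E'
from workcell import robot
import cv2,numpy as np
from scipy.optimize import minimize
from scipy.spatial.transform import Rotation as R
def cal(c):
    k=robot.get_calibration(c); return k["mtx"],R.from_rotvec(k["rotation"]).as_matrix(),k["xyz"]
def proj(P,c):
    K,Rm,t=cal(c); q=(np.atleast_2d(P)-t)@Rm@K.T; return q[:,:2]/q[:,2:]
def onz(uv,c,z):
    K,Rm,t=cal(c); d=Rm@np.linalg.solve(K,[uv[0],uv[1],1]); return t+d*(z-t[2])/d[2]
def box(a,b,z0,z1): return np.array([[x,y,z] for x in(-a/2,a/2) for y in(-b/2,b/2) for z in(z0,z1)])
def cyl(d,z0,z1,d1=None):
    a=np.linspace(0,2*np.pi,60); f=lambda d,z:np.c_[d/2*np.cos(a),d/2*np.sin(a),0*a+z]
    return np.r_[f(d,z0),f(d1 or d,z1)]
M={"arbor":[box(.096,.066,0,.012),cyl(.012,.012,.070),cyl(.012,.07,.082,.004)],
 "plate_wide":[box(.086,.056,0,.01)],"plate_narrow":[box(.086,.056,0,.01)],
 "wheel_coarse":[cyl(.062,0,.02)],"wheel_polish":[cyl(.054,0,.016)],"nut":[cyl(.041,0,.02)]}
S=4
def render(n,p,c,z):
    m=np.zeros((480*S,640*S),np.uint8)
    Rz=R.from_euler("z",p[2]).as_matrix()
    for q in M[n]:
        uv=proj(q@Rz.T+[p[0],p[1],z],c)
        cv2.fillConvexPoly(m,np.round(cv2.convexHull(((uv+.5)*S).astype(np.float32))).astype(np.int32),1)
    return m
def fit(n,c,z=0,reg=None,yaws=(0,.6,1.2,1.8,2.4)):
    if reg is None: reg=robot.masks_of(n,c)[0]["region"]
    cs,_=cv2.findContours(reg.astype(np.uint8),cv2.RETR_EXTERNAL,cv2.CHAIN_APPROX_NONE)
    m=np.zeros((480,640),np.uint8); cv2.drawContours(m,[max(cs,key=cv2.contourArea)],-1,1,-1)
    ys,xs=np.nonzero(m); p0=onz([xs.mean(),ys.mean()],c,z+.01)
    m=cv2.resize(m,None,fx=S,fy=S,interpolation=cv2.INTER_NEAREST)
    def cost(p):
        r=render(n,p,c,z); return 1-(r&m).sum()/max((r|m).sum(),1)
    rnd=n in("wheel_coarse","wheel_polish","nut")
    best=None
    for y in ((0,) if rnd else yaws):
        x0=np.array([p0[0],p0[1],y]); st=np.array([x0,x0+[.01,0,0],x0+[0,.01,0],x0+[0,0,.3]])
        r=minimize(cost,x0,method="Nelder-Mead",options=dict(initial_simplex=st,xatol=1e-4,fatol=1e-5,maxiter=90))
        if best is None or r.fun<best.fun: best=r
    return best.x,best.fun
E
python3 - <<'E'
from h import *
for c in("top","scene"):
  robot.grab_frame(c)
  for n in M:
    try: p,f=fit(n,c); print(c,n,p.round(4),round(f,3))
    except Exception as e: print(c,n,repr(e))
E
```

```text
top arbor [0.4675 0.3706 3.3626] 0.033
top plate_wide [ 0.6063  0.3554 -0.431 ] 0.041
top plate_narrow [0.3995 0.2375 0.4585] 0.044
top wheel_coarse [0.4446 0.0954 0.0242] 0.062
top wheel_polish [0.5274 0.2532 0.1569] 0.118
top nut [ 0.4423 -0.0453  0.2522] 0.113
scene arbor [0.4682 0.3738 3.3917] 0.102
scene plate_wide [ 0.6026  0.3571 -0.4936] 0.15
scene plate_narrow [0.3998 0.2391 0.4623] 0.033
scene wheel_coarse [0.4439 0.0967 0.2723] 0.061
scene wheel_polish [0.5262 0.2574 0.1784] 0.118
scene nut [ 0.4425 -0.0428  0.0894] 0.158
```

```bash
cat >> h.py <<'E'
def to(*targets):
    """targets (x,y,z,yaw of tool x) -> tx,ty,tz (mm), ax,ay,az, from the present pose"""
    o=robot.observe(); R0=R.from_rotvec(o["tool_rot"]); p=o["tool_pos"]
    xa=R0.apply([1,0,0]); print("t",round(o["clock"],2),"p",p.round(4),"yaw",round(np.arctan2(xa[1],xa[0]),4),"w",round(o["width"],4),"F",o["wrist_force"].round(1))
    for x,y,z,th in targets:
        Rt=R.from_euler("z",th)*R.from_euler("x",np.pi)
        print((R0.inv().apply(np.array([x,y,z])-p)*1000).round(1),(R0.inv()*Rt).as_rotvec().round(3))
E
python3 -c "
from h import *
to((.29,-.36,.25,.27),(.39,-.12,.25,.1),(.42,.2,.2,-.2),(.5,.29,.2,-.45))"
```

```text
t 1.4 p [ 0.1758 -0.6258  0.2046] yaw 0.2739 w 0.0852 F [0.9 0.7 0.5]
[ 181.8 -225.   -45.4] [ 0.    -0.     0.004]
[ 343.  -429.   -45.4] [ 0.    -0.     0.174]
[ 458.4 -728.9    4.6] [ 0.    -0.     0.474]
[ 559.8 -793.9    4.6] [-0.    -0.     0.724]
```

Call:
apply_moves:
  series:
    - {"tx": 36, "ty": -45, "tz": -9, "jaw": -1}
    - {"tx": 72, "ty": -90, "tz": -18, "jaw": -1}
    - {"tx": 108, "ty": -135, "tz": -27, "jaw": -1}
    - {"tx": 144, "ty": -180, "tz": -36, "jaw": -1}
    - {"tx": 182, "ty": -225, "tz": -45, "jaw": -1}
    - {"tx": 214, "ty": -266, "tz": -45, "az": 0.03, "jaw": -1}
    - {"tx": 246, "ty": -307, "tz": -45, "az": 0.06, "jaw": -1}
    - {"tx": 278, "ty": -348, "tz": -45, "az": 0.1, "jaw": -1}
    - {"tx": 310, "ty": -389, "tz": -45, "az": 0.14, "jaw": -1}
    - {"tx": 343, "ty": -429, "tz": -45, "az": 0.17, "jaw": -1}

```text
invalid input at $.series[0]: expected keys ax, ay, az, tx, ty, tz, jaw
```

```bash
python3 -c "
from h import *
to((.41,.1,.22,-.1),(.42,.2,.2,-.2),(.60,.356,.2,-.45),(.604,.356,.15,-.45))"
```

```text
t 1.4 p [ 0.1758 -0.6258  0.2046] yaw 0.2739 w 0.0852 F [0.9 0.7 0.5]
[ 421.8 -635.4  -15.4] [ 0.    -0.     0.374]
[ 458.4 -728.9    4.6] [ 0.    -0.     0.474]
[ 673.9 -830.4    4.6] [-0.    -0.     0.724]
[ 677.8 -829.3   54.6] [-0.    -0.     0.724]
```

All keys are required.

Call:
apply_moves:
  series:
    - {"ax": 0, "ay": 0, "az": 0, "tx": 36, "ty": -45, "tz": -9, "jaw": -1}
    - {"ax": 0, "ay": 0, "az": 0, "tx": 72, "ty": -90, "tz": -18, "jaw": -1}
    - {"ax": 0, "ay": 0, "az": 0, "tx": 108, "ty": -135, "tz": -27, "jaw": -1}
    - {"ax": 0, "ay": 0, "az": 0, "tx": 144, "ty": -180, "tz": -36, "jaw": -1}
    - {"ax": 0, "ay": 0, "az": 0, "tx": 182, "ty": -225, "tz": -45, "jaw": -1}
    - {"ax": 0, "ay": 0, "az": 0.03, "tx": 214, "ty": -266, "tz": -45, "jaw": -1}
    - {"ax": 0, "ay": 0, "az": 0.06, "tx": 246, "ty": -307, "tz": -45, "jaw": -1}
    - {"ax": 0, "ay": 0, "az": 0.1, "tx": 278, "ty": -348, "tz": -45, "jaw": -1}
    - {"ax": 0, "ay": 0, "az": 0.14, "tx": 310, "ty": -389, "tz": -45, "jaw": -1}
    - {"ax": 0, "ay": 0, "az": 0.17, "tx": 343, "ty": -429, "tz": -45, "jaw": -1}

```text
clock: 2.65
tool_pos: [0.3905, -0.1185, 0.25]
tool_rot: [3.136, 0.161, 0.001]
wrist_force: [1.0, -0.5, -0.2]
width: 0.0853
finger_force: 0.0
```

```bash
python3 -c "
from h import *
to((.41,.1,.22,-.1),(.42,.2,.2,-.2),(.60,.356,.2,-.45),(.604,.356,.15,-.45))"
```

```text
t 2.65 p [ 0.3905 -0.1185  0.25  ] yaw 0.1026 w 0.0853 F [ 1.  -0.5 -0.2]
[  41.7 -215.4   29.7] [ 0.002 -0.001  0.203]
[  61.9 -313.9   49.5] [ 0.002 -0.001  0.303]
[ 257.  -450.7   49.4] [ 0.001 -0.001  0.553]
[ 260.9 -450.3   99.4] [ 0.001 -0.001  0.553]
```

Call:
apply_moves:
  series:
    - {"ax": 0, "ay": 0, "az": 0.05, "tx": 10, "ty": -54, "tz": 8, "jaw": -1}
    - {"ax": 0, "ay": 0, "az": 0.1, "tx": 21, "ty": -108, "tz": 15, "jaw": -1}
    - {"ax": 0, "ay": 0, "az": 0.15, "tx": 31, "ty": -162, "tz": 22, "jaw": -1}
    - {"ax": 0, "ay": 0, "az": 0.2, "tx": 42, "ty": -215, "tz": 30, "jaw": -1}
    - {"ax": 0, "ay": 0, "az": 0.25, "tx": 52, "ty": -265, "tz": 40, "jaw": -1}
    - {"ax": 0, "ay": 0, "az": 0.3, "tx": 65, "ty": -314, "tz": 49, "jaw": -1}
    - {"ax": 0, "ay": 0, "az": 0.36, "tx": 112, "ty": -348, "tz": 49, "jaw": -1}
    - {"ax": 0, "ay": 0, "az": 0.42, "tx": 160, "ty": -382, "tz": 49, "jaw": -1}
    - {"ax": 0, "ay": 0, "az": 0.48, "tx": 208, "ty": -416, "tz": 49, "jaw": -1}
    - {"ax": 0, "ay": 0, "az": 0.553, "tx": 257, "ty": -450, "tz": 49, "jaw": -1}

```text
clock: 3.9
tool_pos: [0.5256, 0.2892, 0.1943]
tool_rot: [3.074, -0.644, -0.025]
wrist_force: [0.5, -1.5, -1.6]
width: 0.0856
finger_force: 0.0
```

Run:
```python
from h import *
im=robot.grab_frame("top"); a=im[150:330,190:420]; im2=robot.grab_frame("scene"); b=im2[120:300,180:410]
cv2.imwrite("pics/c1.png",cv2.resize(np.vstack([a,b])[...,::-1],None,fx=1.65,fy=1.65,interpolation=cv2.INTER_CUBIC))
to((.604,.356,.05,-.45),(.604,.356,.0,-.45))
o=robot.observe();print(o["joints"].round(2))
for c in("top","scene"): print(proj(o["tool_pos"],c).round(1))
```

```text
t 4.0 p [0.5264 0.2931 0.1944] yaw -0.4072 w 0.0856 F [-1.1  0.2  0.1]
[ 48.  -88.9 143.6] [0.003 0.012 0.043]
[ 48.6 -89.1 193.6] [0.003 0.012 0.043]
[-0.47  0.4  -0.1   1.69  0.04  1.07 -2.56]
[[255.2 221.4]]
[[294.5 144.7]]
```

View pics/c1.png

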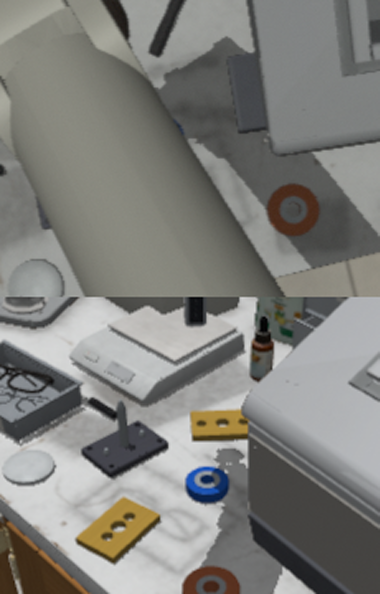

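The scene crop shows the arbor post, the wide plate with far-apart holes and the narrow one; the gripper is out of view. Joint 7 is at its limit, so I turn half round to the equivalent grasp.

Call:
apply_moves:
  series:
    - {"ax": 0, "ay": 0, "az": -0.18, "tx": 10, "ty": -18, "tz": 0, "jaw": -1}
    - {"ax": 0, "ay": 0, "az": -0.36, "tx": 20, "ty": -36, "tz": 0, "jaw": -1}
    - {"ax": 0, "ay": 0, "az": -0.54, "tx": 30, "ty": -54, "tz": 0, "jaw": -1}
    - {"ax": 0, "ay": 0, "az": -0.72, "tx": 40, "ty": -72, "tz": 0, "jaw": -1}
    - {"ax": 0, "ay": 0, "az": -0.9, "tx": 48, "ty": -89, "tz": 0, "jaw": -1}
    - {"ax": 0, "ay": 0, "az": -1.08, "tx": 48, "ty": -89, "tz": 0, "jaw": -1}
    - {"ax": 0, "ay": 0, "az": -1.26, "tx": 48, "ty": -89, "tz": 0, "jaw": -1}
    - {"ax": 0, "ay": 0, "az": -1.44, "tx": 48, "ty": -89, "tz": 0, "jaw": -1}
    - {"ax": 0, "ay": 0, "az": -1.62, "tx": 48, "ty": -89, "tz": 0, "jaw": -1}
    - {"ax": 0, "ay": 0, "az": -1.8, "tx": 48, "ty": -89, "tz": 0, "jaw": -1}

```text
clock: 5.25
tool_pos: [0.6039, 0.3507, 0.1936]
tool_rot: [-2.397, -2.009, 0.016]
wrist_force: [0.3, 0.2, 0.2]
width: 0.0857
finger_force: 0.0
```

```bash
python3 -c "
from h import *
to((.604,.356,.1,2.69),(.604,.356,.05,2.69))
print(robot.observe()['joints'].round(2))"
```

```text
t 5.25 p [0.6039 0.3507 0.1936] yaw 1.3954 w 0.0857 F [0.3 0.2 0.2]
[ 5.1  0.7 93.6] [-0.014 -0.012 -1.295]
[  5.1   1.6 143.6] [-0.014 -0.012 -1.295]
[-0.24  0.62 -0.49  1.41  0.28  1.2  -0.93]
```

Call:
apply_moves:
  series:
    - {"ax": 0, "ay": 0, "az": -0.18, "tx": 5, "ty": 0, "tz": 13, "jaw": -1}
    - {"ax": 0, "ay": 0, "az": -0.36, "tx": 5, "ty": 0, "tz": 26, "jaw": -1}
    - {"ax": 0, "ay": 0, "az": -0.54, "tx": 5, "ty": 1, "tz": 40, "jaw": -1}
    - {"ax": 0, "ay": 0, "az": -0.72, "tx": 5, "ty": 1, "tz": 55, "jaw": -1}
    - {"ax": -0.005, "ay": -0.005, "az": -0.9, "tx": 5, "ty": 1, "tz": 68, "jaw": -1}
    - {"ax": -0.01, "ay": -0.01, "az": -1.08, "tx": 5, "ty": 1, "tz": 80, "jaw": -1}
    - {"ax": -0.014, "ay": -0.012, "az": -1.26, "tx": 5, "ty": 2, "tz": 95, "jaw": -1}
    - {"ax": -0.014, "ay": -0.012, "az": -1.305, "tx": 5, "ty": 2, "tz": 110, "jaw": -1}
    - {"ax": -0.014, "ay": -0.012, "az": -1.305, "tx": 5, "ty": 2, "tz": 130, "jaw": -1}
    - {"ax": -0.014, "ay": -0.012, "az": -1.305, "tx": 5, "ty": 2, "tz": 143, "jaw": -1}

```text
clock: 6.5
tool_pos: [0.6043, 0.3558, 0.0487]
tool_rot: [-0.699, -3.062, 0.002]
wrist_force: [-0.7, -0.5, 0.4]
width: 0.0857
finger_force: 0.0
```

Run:
```python
from h import *
to((.605,.3555,.03,2.705),(.605,.3555,.0,2.705))
im=robot.grab_frame("scene");a=robot.grab_frame("top")
b=np.vstack([cv2.resize(im[100:260,200:400],(600,480)),]);cv2.imwrite("pics/c2.png",b[...,::-1])
```

```text
t 6.5 p [0.6043 0.3558 0.0487] yaw 2.6925 w 0.0857 F [-0.7 -0.5  0.4]
[-0.8  0.1 18.7] [-0.001 -0.    -0.013]
[-0.8  0.1 48.7] [-0.001 -0.    -0.013]
```

View pics/c2.png

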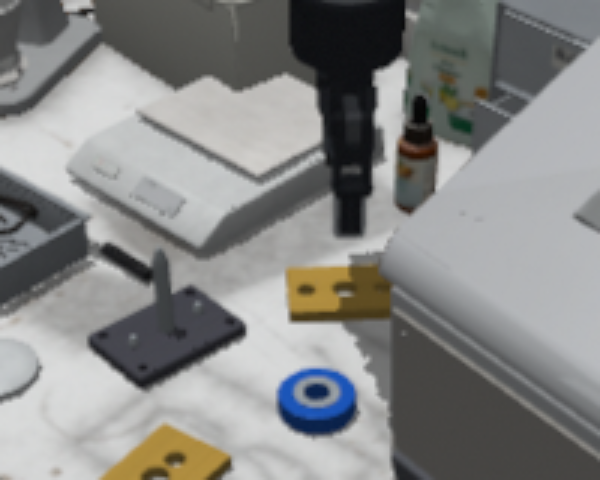

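The finger stands over the wide plate, in line with its bore (crop (347,235) over (345,288)). Descending and gripping.

Call:
apply_moves:
  grip_force: 60
  series:
    - {"ax": 0, "ay": 0, "az": -0.013, "tx": -1, "ty": 0, "tz": 12, "jaw": -1}
    - {"ax": 0, "ay": 0, "az": -0.013, "tx": -1, "ty": 0, "tz": 24, "jaw": -1}
    - {"ax": 0, "ay": 0, "az": -0.013, "tx": -1, "ty": 0, "tz": 34, "jaw": -1}
    - {"ax": 0, "ay": 0, "az": -0.013, "tx": -1, "ty": 0, "tz": 42, "jaw": -1}
    - {"ax": 0, "ay": 0, "az": -0.013, "tx": -1, "ty": 0, "tz": 47, "jaw": -1}
    - {"ax": 0, "ay": 0, "az": -0.013, "tx": -1, "ty": 0, "tz": 47, "jaw": -0.3}
    - {"ax": 0, "ay": 0, "az": -0.013, "tx": -1, "ty": 0, "tz": 47, "jaw": 0.2}
    - {"ax": 0, "ay": 0, "az": -0.013, "tx": -1, "ty": 0, "tz": 47, "jaw": 1}
    - {"ax": 0, "ay": 0, "az": -0.013, "tx": -1, "ty": 0, "tz": 47, "jaw": 1}
    - {"ax": 0, "ay": 0, "az": -0.013, "tx": -1, "ty": 0, "tz": 47, "jaw": 1}

```text
clock: 7.85
tool_pos: [0.6058, 0.356, 0.0034]
tool_rot: [0.676, 3.067, -0.001]
wrist_force: [-0.5, -0.6, -0.5]
width: -0.0
finger_force: 0.0
```

Run:
```python
from h import *
print(robot.observe()["finger_force"],robot.observe()["joints"].round(2))
to((.605,.3555,.12,2.705),(.468,.372,.12,3.37),(.468,.372,.12,.23))
```

```text
0.0 [-0.15  0.89 -0.66  1.52  0.62  0.96  0.14]
t 7.85 p [0.6058 0.356  0.0034] yaw 2.7077 w -0.0 F [-0.5 -0.6 -0.5]
[   0.4   -0.8 -116.6] [-0.     0.001  0.003]
[ 131.6  -43.5 -116.7] [-0.     0.001 -0.662]
[ 131.6  -43.5 -116.7] [1.000e-03 1.000e-03 2.478e+00]
```

Run:
```python
from h import *
im=robot.grab_frame("scene");a=robot.grab_frame("top")
b=np.vstack([cv2.resize(im[100:260,200:400],(500,400)),]);cv2.imwrite("pics/c3.png",b[...,::-1])
```

```text
(no output)
```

View pics/c3.png

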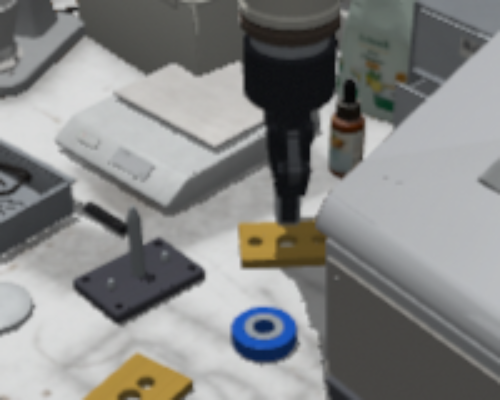

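The fingers shut over the bore without gripping: their tips passed above the plate, which is unmoved. I'll lift, open and go lower.

Call:
apply_moves:
  grip_force: 60
  series:
    - {"ax": 0, "ay": 0, "az": 0, "tx": 0, "ty": 0, "tz": -15, "jaw": 1}
    - {"ax": 0, "ay": 0, "az": 0, "tx": 0, "ty": 0, "tz": -25, "jaw": -1}
    - {"ax": 0, "ay": 0, "az": 0, "tx": 0, "ty": 0, "tz": -25, "jaw": -1}
    - {"ax": 0, "ay": 0, "az": 0, "tx": 0, "ty": 0, "tz": -25, "jaw": -1}
    - {"ax": 0, "ay": 0, "az": 0, "tx": 0, "ty": 0, "tz": -25, "jaw": -1}
    - {"ax": 0, "ay": 0, "az": 0, "tx": 0, "ty": 0, "tz": -15, "jaw": -1}
    - {"ax": 0, "ay": 0, "az": 0, "tx": 0, "ty": 0, "tz": -5, "jaw": -1}
    - {"ax": 0, "ay": 0, "az": 0, "tx": 0, "ty": 0, "tz": 3, "jaw": -1}
    - {"ax": 0, "ay": 0, "az": 0, "tx": 0, "ty": 0, "tz": 6, "jaw": -1}
    - {"ax": 0, "ay": 0, "az": 0, "tx": 0, "ty": 0, "tz": 6, "jaw": -1}

```text
clock: 9.2
tool_pos: [0.6055, 0.356, -0.0031]
tool_rot: [0.676, 3.068, -0.001]
wrist_force: [0.4, -0.1, -0.5]
width: 0.0856
finger_force: 0.0
```

Run:
```python
from h import *
to((.605,.3555,-0.003,2.705))
```

```text
t 9.2 p [ 0.6055  0.356  -0.0031] yaw 2.7078 w 0.0856 F [ 0.4 -0.1 -0.5]
[ 0.2 -0.7 -0.1] [-0.001  0.     0.003]
```

Call:
apply_moves:
  grip_force: 60
  series:
    - {"ax": 0, "ay": 0, "az": 0, "tx": 0, "ty": 0, "tz": 0, "jaw": -0.7}
    - {"ax": 0, "ay": 0, "az": 0, "tx": 0, "ty": 0, "tz": 0, "jaw": -0.5}
    - {"ax": 0, "ay": 0, "az": 0, "tx": 0, "ty": 0, "tz": 0, "jaw": -0.4}
    - {"ax": 0, "ay": 0, "az": 0, "tx": 0, "ty": 0, "tz": 0, "jaw": -0.3}
    - {"ax": 0, "ay": 0, "az": 0, "tx": 0, "ty": 0, "tz": 0, "jaw": -0.2}
    - {"ax": 0, "ay": 0, "az": 0, "tx": 0, "ty": 0, "tz": 0, "jaw": -0.1}
    - {"ax": 0, "ay": 0, "az": 0, "tx": 0, "ty": 0, "tz": 0, "jaw": 0}
    - {"ax": 0, "ay": 0, "az": 0, "tx": 0, "ty": 0, "tz": 0, "jaw": 0}
    - {"ax": 0, "ay": 0, "az": 0, "tx": 0, "ty": 0, "tz": 0, "jaw": 0}
    - {"ax": 0, "ay": 0, "az": 0, "tx": 0, "ty": 0, "tz": 0, "jaw": 0}

```text
clock: 10.45
tool_pos: [0.6057, 0.356, -0.0027]
tool_rot: [0.676, 3.067, -0.001]
wrist_force: [-0.3, 0.2, -0.3]
width: 0.0427
finger_force: 0.0
```

Run:
```python
from h import *
p=robot.observe()["tool_pos"]
print(proj(p,"scene"),proj([.6055,.3555,.01],"scene"),proj([.6055,.3555,.01],"top"))
print([onz([315,197],"scene",.01)],[onz([238,194],"top",.01)])
im=robot.grab_frame("scene")
cv2.imwrite("pics/c4.png",cv2.resize(im[140:230,260:380],(800,600),interpolation=cv2.INTER_CUBIC)[...,::-1])
```

```text
[[313.97941482 200.34651828]] [[314.0687612  195.97075506]] [[237.17462492 192.57468483]]
[array([0.6054179 , 0.35112007, 0.01      ])] [array([0.60267614, 0.35375328, 0.01      ])]
```

View pics/c4.png

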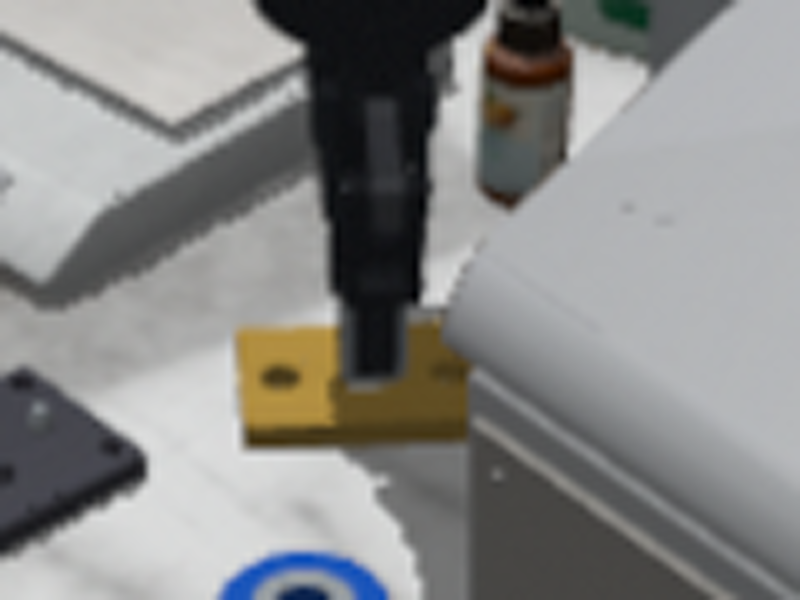

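Run:
```python
from h import *
d=np.array([.42,.906])
for off in(0,.0215,.031):
  for z in(0,.01,.02,.03): print(off,z,proj([.6057-d[0]*off,.356-d[1]*off,z],"scene").round(1))
o=robot.observe();print(o["joints"])
```

```text
0 0 [[314.  199.4]]
0 0.01 [[314.  195.8]]
0 0.02 [[314.1 192.2]]
0 0.03 [[314.1 188.6]]
0.0215 0 [[314.8 205.2]]
0.0215 0.01 [[314.8 201.6]]
0.0215 0.02 [[314.9 198. ]]
0.0215 0.03 [[315.  194.3]]
0.031 0 [[315.1 207.8]]
0.031 0.01 [[315.2 204.2]]
0.031 0.02 [[315.3 200.5]]
0.031 0.03 [[315.3 196.9]]
[-0.14851072  0.89392311 -0.65691476  1.51784588  0.62717555  0.9482558
  0.1386398 ]
```

Crop c4 shows the near finger's tip at about (375,382), in front of and above the plate bore. That puts the tips about 25 mm higher than the reported TCP implies. I'll reopen and go down carefully, watching the force.

Call:
apply_moves:
  grip_force: 60
  series:
    - {"ax": 0, "ay": 0, "az": 0, "tx": 0, "ty": 0, "tz": 0, "jaw": -1}
    - {"ax": 0, "ay": 0, "az": 0, "tx": 0, "ty": 0, "tz": 0, "jaw": -1}
    - {"ax": 0, "ay": 0, "az": 0, "tx": 0, "ty": 0, "tz": 0, "jaw": -1}
    - {"ax": 0, "ay": 0, "az": 0, "tx": 0, "ty": 0, "tz": 2, "jaw": -1}
    - {"ax": 0, "ay": 0, "az": 0, "tx": 0, "ty": 0, "tz": 4, "jaw": -1}
    - {"ax": 0, "ay": 0, "az": 0, "tx": 0, "ty": 0, "tz": 6, "jaw": -1}
    - {"ax": 0, "ay": 0, "az": 0, "tx": 0, "ty": 0, "tz": 8, "jaw": -1}
    - {"ax": 0, "ay": 0, "az": 0, "tx": 0, "ty": 0, "tz": 10, "jaw": -1}
    - {"ax": 0, "ay": 0, "az": 0, "tx": 0, "ty": 0, "tz": 10, "jaw": -1}
    - {"ax": 0, "ay": 0, "az": 0, "tx": 0, "ty": 0, "tz": 10, "jaw": -1}

```text
clock: 11.75
tool_pos: [0.6058, 0.356, -0.0127]
tool_rot: [0.676, 3.067, -0.001]
wrist_force: [-0.6, 0.7, -0.3]
width: 0.0851
finger_force: 0.0
```

Call:
apply_moves:
  grip_force: 60
  series:
    - {"ax": 0, "ay": 0, "az": 0, "tx": 0, "ty": 0, "tz": 0.3, "jaw": -1}
    - {"ax": 0, "ay": 0, "az": 0, "tx": 0, "ty": 0, "tz": 0.6, "jaw": -1}
    - {"ax": 0, "ay": 0, "az": 0, "tx": 0, "ty": 0, "tz": 1, "jaw": -1}
    - {"ax": 0, "ay": 0, "az": 0, "tx": 0, "ty": 0, "tz": 1.4, "jaw": -1}
    - {"ax": 0, "ay": 0, "az": 0, "tx": 0, "ty": 0, "tz": 1.8, "jaw": -1}
    - {"ax": 0, "ay": 0, "az": 0, "tx": 0, "ty": 0, "tz": 2.2, "jaw": -1}
    - {"ax": 0, "ay": 0, "az": 0, "tx": 0, "ty": 0, "tz": 2.6, "jaw": -1}
    - {"ax": 0, "ay": 0, "az": 0, "tx": 0, "ty": 0, "tz": 3, "jaw": -1}
    - {"ax": 0, "ay": 0, "az": 0, "tx": 0, "ty": 0, "tz": 3, "jaw": -1}
    - {"ax": 0, "ay": 0, "az": 0, "tx": 0, "ty": 0, "tz": 3, "jaw": -1}

```text
clock: 13.0
tool_pos: [0.6057, 0.356, -0.0157]
tool_rot: [0.676, 3.067, -0.001]
wrist_force: [-0.2, 1.3, -0.2]
width: 0.0856
finger_force: 0.0
```

Run:
```python
from h import *
to()
im=robot.grab_frame("scene")
cv2.imwrite("pics/c5.png",cv2.resize(im[140:230,260:380],(800,600),interpolation=cv2.INTER_CUBIC)[...,::-1])
p=robot.observe()["tool_pos"]
d=np.array([.42,.906])
for off in(.0425,.057,-.0425,-.057):
  for z in(0,.01,.02,.03): print(off,z,((proj([p[0]-d[0]*off,p[1]-d[1]*off,z],"scene")-[260,140])*6.667).round(0))
```

```text
t 13.0 p [ 0.6057  0.356  -0.0157] yaw 2.7077 w 0.0856 F [-0.2  1.3 -0.2]
0.0425 0 [[371. 473.]]
0.0425 0.01 [[371. 449.]]
0.0425 0.02 [[372. 425.]]
0.0425 0.03 [[372. 400.]]
0.057 0 [[375. 501.]]
0.057 0.01 [[375. 477.]]
0.057 0.02 [[375. 452.]]
0.057 0.03 [[376. 428.]]
-0.0425 0 [[350. 323.]]
-0.0425 0.01 [[350. 300.]]
-0.0425 0.02 [[350. 276.]]
-0.0425 0.03 [[351. 252.]]
-0.057 0 [[347. 299.]]
-0.057 0.01 [[347. 276.]]
-0.057 0.02 [[347. 252.]]
-0.057 0.03 [[347. 228.]]
```

View pics/c5.png

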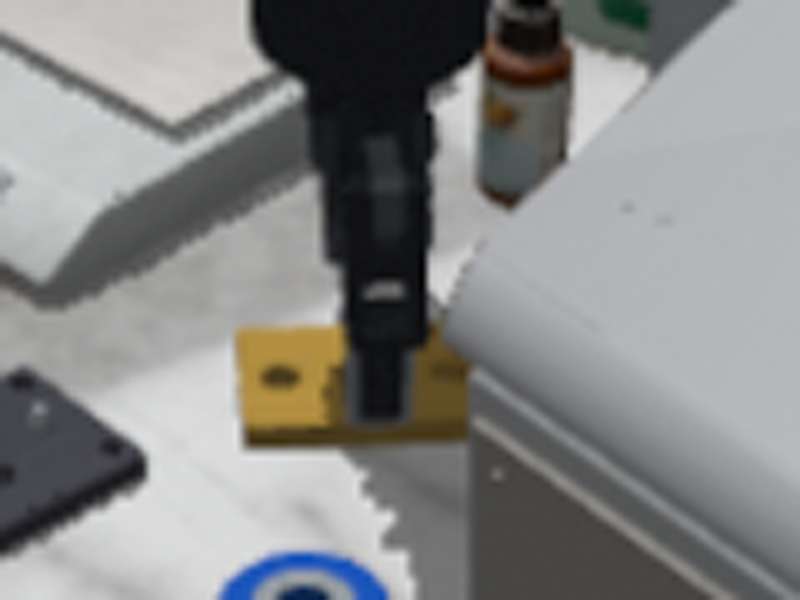

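The open tip shows at crop (380,420), about 25 mm up with no contact, so the real tips sit about 26 mm behind the reported TCP. Continuing down.

Call:
apply_moves:
  grip_force: 60
  series:
    - {"ax": 0, "ay": 0, "az": 0, "tx": 0, "ty": 0, "tz": 1, "jaw": -1}
    - {"ax": 0, "ay": 0, "az": 0, "tx": 0, "ty": 0, "tz": 2, "jaw": -1}
    - {"ax": 0, "ay": 0, "az": 0, "tx": 0, "ty": 0, "tz": 3, "jaw": -1}
    - {"ax": 0, "ay": 0, "az": 0, "tx": 0, "ty": 0, "tz": 4, "jaw": -1}
    - {"ax": 0, "ay": 0, "az": 0, "tx": 0, "ty": 0, "tz": 5, "jaw": -1}
    - {"ax": 0, "ay": 0, "az": 0, "tx": 0, "ty": 0, "tz": 6, "jaw": -1}
    - {"ax": 0, "ay": 0, "az": 0, "tx": 0, "ty": 0, "tz": 7, "jaw": -1}
    - {"ax": 0, "ay": 0, "az": 0, "tx": 0, "ty": 0, "tz": 8, "jaw": -1}
    - {"ax": 0, "ay": 0, "az": 0, "tx": 0, "ty": 0, "tz": 9, "jaw": -1}
    - {"ax": 0, "ay": 0, "az": 0, "tx": 0, "ty": 0, "tz": 10, "jaw": -1}

```text
clock: 14.3
tool_pos: [0.6057, 0.356, -0.0258]
tool_rot: [0.676, 3.067, -0.001]
wrist_force: [-0.6, -0.0, -0.2]
width: 0.0854
finger_force: 0.0
```

Call:
apply_moves:
  grip_force: 60
  series:
    - {"ax": 0, "ay": 0, "az": 0, "tx": 0, "ty": 0, "tz": 0, "jaw": -0.8}
    - {"ax": 0, "ay": 0, "az": 0, "tx": 0, "ty": 0, "tz": 0, "jaw": -0.6}
    - {"ax": 0, "ay": 0, "az": 0, "tx": 0, "ty": 0, "tz": 0, "jaw": -0.5}
    - {"ax": 0, "ay": 0, "az": 0, "tx": 0, "ty": 0, "tz": 0, "jaw": -0.4}
    - {"ax": 0, "ay": 0, "az": 0, "tx": 0, "ty": 0, "tz": 0, "jaw": -0.3}
    - {"ax": 0, "ay": 0, "az": 0, "tx": 0, "ty": 0, "tz": 0, "jaw": -0.25}
    - {"ax": 0, "ay": 0, "az": 0, "tx": 0, "ty": 0, "tz": 0, "jaw": -0.2}
    - {"ax": 0, "ay": 0, "az": 0, "tx": 0, "ty": 0, "tz": 0, "jaw": -0.15}
    - {"ax": 0, "ay": 0, "az": 0, "tx": 0, "ty": 0, "tz": 0, "jaw": -0.15}
    - {"ax": 0, "ay": 0, "az": 0, "tx": 0, "ty": 0, "tz": 0, "jaw": -0.15}

```text
clock: 15.55
tool_pos: [0.6059, 0.3561, -0.0251]
tool_rot: [0.676, 3.067, -0.001]
wrist_force: [-1.4, -1.7, 5.0]
width: 0.0533
finger_force: 62.2
```

Call:
apply_moves:
  grip_force: 70
  series:
    - {"ax": 0, "ay": 0, "az": 0, "tx": 0, "ty": 0, "tz": 0, "jaw": 1}
    - {"ax": 0, "ay": 0, "az": 0, "tx": 0, "ty": 0, "tz": 0, "jaw": 1}
    - {"ax": 0, "ay": 0, "az": 0, "tx": 0, "ty": 0, "tz": -2, "jaw": 1}
    - {"ax": 0, "ay": 0, "az": 0, "tx": 0, "ty": 0, "tz": -5, "jaw": 1}
    - {"ax": 0, "ay": 0, "az": 0, "tx": 0, "ty": 0, "tz": -10, "jaw": 1}
    - {"ax": 0, "ay": 0, "az": 0, "tx": 0, "ty": 0, "tz": -20, "jaw": 1}
    - {"ax": 0, "ay": 0, "az": 0, "tx": 0, "ty": 0, "tz": -35, "jaw": 1}
    - {"ax": 0, "ay": 0, "az": 0, "tx": 0, "ty": 0, "tz": -50, "jaw": 1}
    - {"ax": 0, "ay": 0, "az": 0, "tx": 0, "ty": 0, "tz": -60, "jaw": 1}
    - {"ax": 0, "ay": 0, "az": 0, "tx": 0, "ty": 0, "tz": -60, "jaw": 1}

```text
clock: 16.8
tool_pos: [0.6066, 0.3566, 0.0359]
tool_rot: [0.676, 3.065, 0.002]
wrist_force: [0.7, 0.4, -3.4]
width: 0.0532
finger_force: 73.8
```

Run:
```python
from h import *
to()
im=robot.grab_frame("scene")
cv2.imwrite("pics/c6.png",cv2.resize(im[110:215,250:390],(800,600),interpolation=cv2.INTER_CUBIC)[...,::-1])
```

```text
t 16.8 p [0.6066 0.3566 0.0359] yaw 2.7076 w 0.0532 F [ 0.7  0.4 -3.4]
```

View pics/c6.png

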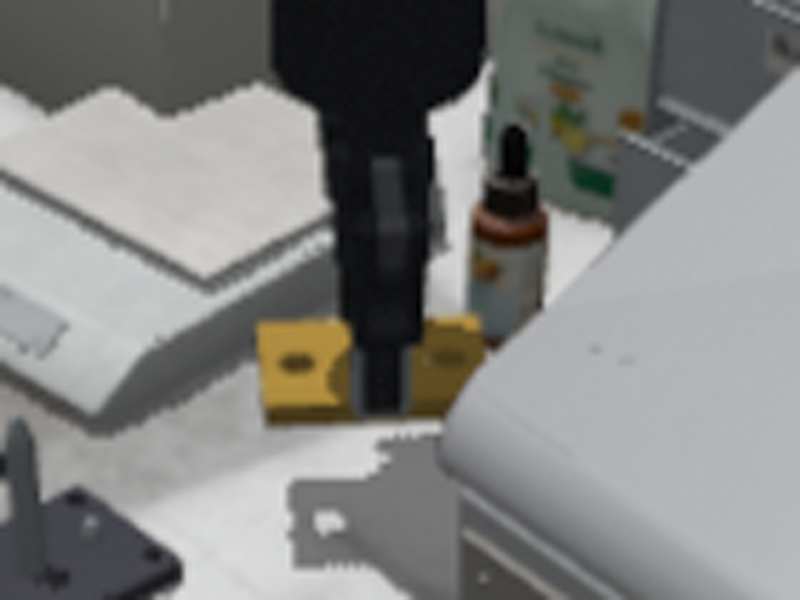

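The plate is held level. Now raising and carrying it above the arbor.

Run:
```python
from h import *
to((.6066,.3566,.09,2.7077),(.468,.372,.09,3.365))
```

```text
t 16.85 p [0.606  0.3561 0.0349] yaw 2.7076 w 0.0533 F [-0.4  0.7 -3. ]
[ -0.4   0.7 -55.1] [ 0.     0.001 -0.   ]
[131.8 -43.6 -55.3] [-0.     0.002 -0.657]
```

Call:
apply_moves:
  grip_force: 70
  series:
    - {"ax": 0, "ay": 0, "az": 0, "tx": 0, "ty": 0, "tz": -25, "jaw": 1}
    - {"ax": 0, "ay": 0, "az": 0, "tx": 0, "ty": 0, "tz": -50, "jaw": 1}
    - {"ax": 0, "ay": 0, "az": -0.05, "tx": 5, "ty": -2, "tz": -60, "jaw": 1}
    - {"ax": 0, "ay": 0, "az": -0.15, "tx": 25, "ty": -8, "tz": -60, "jaw": 1}
    - {"ax": 0, "ay": 0, "az": -0.28, "tx": 50, "ty": -16, "tz": -60, "jaw": 1}
    - {"ax": 0, "ay": 0, "az": -0.4, "tx": 75, "ty": -25, "tz": -60, "jaw": 1}
    - {"ax": 0, "ay": 0, "az": -0.52, "tx": 100, "ty": -33, "tz": -60, "jaw": 1}
    - {"ax": 0, "ay": 0, "az": -0.61, "tx": 120, "ty": -40, "tz": -60, "jaw": 1}
    - {"ax": 0, "ay": 0, "az": -0.657, "tx": 131.8, "ty": -43.6, "tz": -60, "jaw": 1}
    - {"ax": 0, "ay": 0, "az": -0.657, "tx": 131.8, "ty": -43.6, "tz": -60, "jaw": 1}

```text
clock: 18.1
tool_pos: [0.4677, 0.3726, 0.0953]
tool_rot: [-0.35, 3.12, -0.0]
wrist_force: [0.5, -0.2, -2.6]
width: 0.053
finger_force: 74.3
```

```bash
cat >> h.py <<'E'
LO={"plate_wide":(15,100,60),"wheel_coarse":(3,100,80),"wheel_polish":(100,120,50),"nut":None}
E
python3 - <<'E'
from h import *
to()
a=robot.grab_frame("top");b=robot.grab_frame("scene")
z=robot.observe()["tool_pos"][2]+.0251
for c in("scene","top"):
  for n in("plate_wide",):
    for d in robot.masks_of(n,c)[:2]:
      print(c,n,d["uv"],d["conf"],d["region"].sum(),fit(n,c,z,d["region"],yaws=(.22,)))
  print(c,fit("arbor",c,yaws=(.22,)))
x=cv2.resize(b[150:255,190:330],(640,480),interpolation=cv2.INTER_CUBIC)
cv2.imwrite("pics/c7.png",x[...,::-1])
E
```

```text
t 18.1 p [0.4677 0.3726 0.0953] yaw -2.9179 w 0.053 F [ 0.5 -0.2 -2.6]
scene plate_wide [247.0, 167.2] 0.74 645 (array([0.46361626, 0.37515705, 0.39915542]), np.float64(0.42451916424519165))
scene (array([0.46854364, 0.37424632, 0.20988616]), np.float64(0.0676081572429783))Traceback (most recent call last):
  File "<stdin>", line 9, in <module>
  File "h.py", line 27, in fit
    if reg is None: reg=robot.masks_of(n,c)[0]["region"]
                        ~~~~~~~~~~~~~~~~~~~^^^
IndexError: list index out of range
```

Run:
```python
from h import *
b=robot.grab_frame("scene")
v=b.copy()
def ln(P,col):
    uv=proj(np.array(P),"scene"); 
    for q in uv: cv2.circle(v,tuple(np.round(q).astype(int)),0,col,-1)
# predicted bore centre & corners of plate if centred on tcp, red
p=robot.observe()["tool_pos"]; Rz=R.from_euler("z",-2.918).as_matrix()
C=np.array([[.043,.028,.01],[-.043,.028,.01],[.043,-.028,.01],[-.043,-.028,.01],[.029,0,.01],[-.029,0,.01]])@Rz.T+[p[0],p[1],p[2]+.0251]
ln(C,(255,0,255))
cv2.imwrite("pics/c7.png",cv2.resize(v[130:250,190:350],(800,600),interpolation=cv2.INTER_NEAREST)[...,::-1])
```

```text
(no output)
```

View pics/c7.png

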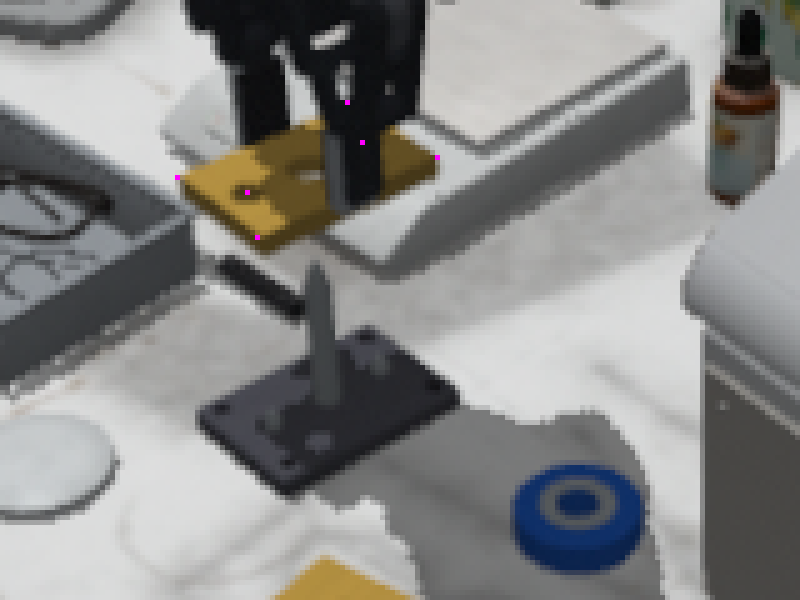

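Overlay c7: the predicted plate corners ((178,177), (437,157)) and hole (247,192) match the picture within a pixel, so the plate is centred on the TCP. The post tip is at (316,263).

Run:
```python
from h import *
f=lambda P:((proj(P,"scene")+.5-[190,130])*5).round(1)
for x,y,w in((.4685,.3742,.21),(.4675,.3706,.221)):
    Rz=R.from_euler("z",w).as_matrix()
    print(f(np.array([[0,0,.082],[-.048,-.033,.012],[.048,-.033,.012],[-.048,.033,.012],[.048,.033,.012]])@Rz.T+[x,y,0]))
to((.4683,.3737,.05,3.36),(.4683,.3737,-.0131,3.36))
```

```text
[[313.8 262.8]
 [280.3 480.8]
 [461.2 387.7]
 [190.9 406.1]
 [369.8 319.7]]
[[315.2 267.9]
 [283.  486.7]
 [462.8 392. ]
 [191.9 412.2]
 [369.8 324.3]]
t 18.45 p [0.4683 0.3717 0.0941] yaw -2.9198 w 0.053 F [-0.9  1.3 -2.5]
[-0.4  2.  44.1] [-0.001  0.     0.003]
[ -0.4   2.1 107.2] [-0.001  0.     0.003]
```

Call:
apply_moves:
  grip_force: 70
  series:
    - {"ax": 0, "ay": 0, "az": 0, "tx": -0.8, "ty": 1.8, "tz": 5, "jaw": 1}
    - {"ax": 0, "ay": 0, "az": 0, "tx": -0.8, "ty": 1.8, "tz": 15, "jaw": 1}
    - {"ax": 0, "ay": 0, "az": 0, "tx": -0.8, "ty": 1.8, "tz": 25, "jaw": 1}
    - {"ax": 0, "ay": 0, "az": 0, "tx": -0.8, "ty": 1.8, "tz": 35, "jaw": 1}
    - {"ax": 0, "ay": 0, "az": 0, "tx": -0.8, "ty": 1.8, "tz": 45, "jaw": 1}
    - {"ax": 0, "ay": 0, "az": 0, "tx": -0.8, "ty": 1.8, "tz": 55, "jaw": 1}
    - {"ax": 0, "ay": 0, "az": 0, "tx": -0.8, "ty": 1.8, "tz": 65, "jaw": 1}
    - {"ax": 0, "ay": 0, "az": 0, "tx": -0.8, "ty": 1.8, "tz": 75, "jaw": 1}
    - {"ax": 0, "ay": 0, "az": 0, "tx": -0.8, "ty": 1.8, "tz": 85, "jaw": 1}
    - {"ax": 0, "ay": 0, "az": 0, "tx": -0.8, "ty": 1.8, "tz": 92, "jaw": 1}

```text
clock: 19.7
tool_pos: [0.468, 0.3736, 0.0014]
tool_rot: [-0.35, 3.122, -0.002]
wrist_force: [0.5, -0.9, -2.7]
width: 0.0533
finger_force: 74.3
```

Run:
```python
from h import *
to((.4684,.374,-.0131,3.36))
b=robot.grab_frame("scene")
cv2.imwrite("pics/c8.png",cv2.resize(b[130:250,190:350],(800,600),interpolation=cv2.INTER_CUBIC)[...,::-1])
```

```text
t 19.7 p [0.468  0.3736 0.0014] yaw -2.9184 w 0.0533 F [ 0.5 -0.9 -2.7]
[-0.4  0.3 14.5] [-0.001  0.     0.005]
```

View pics/c8.png

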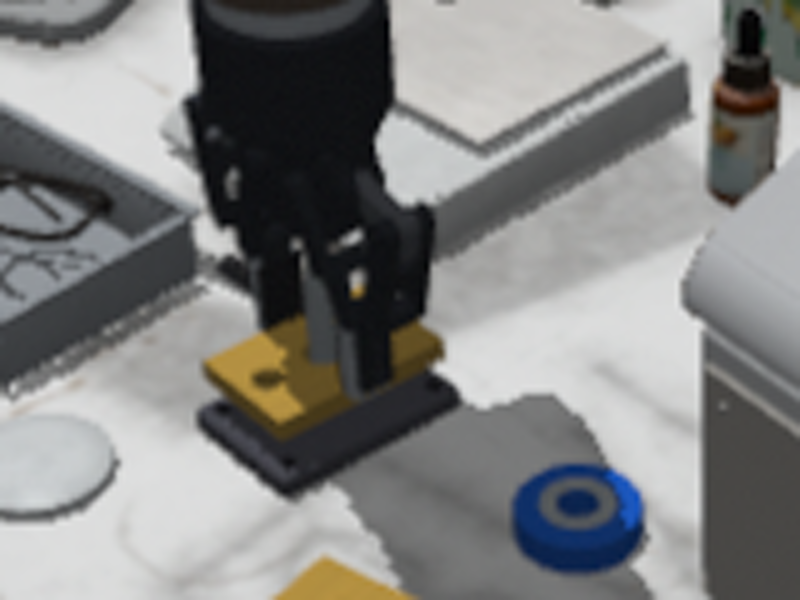

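The plate is threaded on the post and aligned with the base (crop corners (205,365), (443,350)). Lowering the last part and releasing.

Call:
apply_moves:
  grip_force: 70
  series:
    - {"ax": 0, "ay": 0, "az": 0, "tx": -0.2, "ty": 0.2, "tz": 2, "jaw": 1}
    - {"ax": 0, "ay": 0, "az": 0, "tx": -0.2, "ty": 0.2, "tz": 4, "jaw": 1}
    - {"ax": 0, "ay": 0, "az": 0, "tx": -0.2, "ty": 0.2, "tz": 6, "jaw": 1}
    - {"ax": 0, "ay": 0, "az": 0, "tx": -0.2, "ty": 0.2, "tz": 7.5, "jaw": 1}
    - {"ax": 0, "ay": 0, "az": 0, "tx": -0.2, "ty": 0.2, "tz": 9, "jaw": 1}
    - {"ax": 0, "ay": 0, "az": 0, "tx": -0.2, "ty": 0.2, "tz": 10, "jaw": 1}
    - {"ax": 0, "ay": 0, "az": 0, "tx": -0.2, "ty": 0.2, "tz": 11, "jaw": 1}
    - {"ax": 0, "ay": 0, "az": 0, "tx": -0.2, "ty": 0.2, "tz": 12, "jaw": 1}
    - {"ax": 0, "ay": 0, "az": 0, "tx": -0.2, "ty": 0.2, "tz": 13, "jaw": 1}
    - {"ax": 0, "ay": 0, "az": 0, "tx": -0.2, "ty": 0.2, "tz": 13, "jaw": 1}

```text
clock: 21.0
tool_pos: [0.4683, 0.374, -0.0109]
tool_rot: [-0.35, 3.122, -0.001]
wrist_force: [0.1, -0.9, -2.0]
width: 0.0532
finger_force: 74.3
```

Call:
apply_moves:
  grip_force: 70
  series:
    - {"ax": 0, "ay": 0, "az": 0, "tx": 0, "ty": 0, "tz": 0.8, "jaw": 1}
    - {"ax": 0, "ay": 0, "az": 0, "tx": 0, "ty": 0, "tz": 1.2, "jaw": 1}
    - {"ax": 0, "ay": 0, "az": 0, "tx": 0, "ty": 0, "tz": 1.2, "jaw": -0.4}
    - {"ax": 0, "ay": 0, "az": 0, "tx": 0, "ty": 0, "tz": 1.2, "jaw": -1}
    - {"ax": 0, "ay": 0, "az": 0, "tx": 0, "ty": 0, "tz": 1.2, "jaw": -1}
    - {"ax": 0, "ay": 0, "az": 0, "tx": 0, "ty": 0, "tz": -5, "jaw": -1}
    - {"ax": 0, "ay": 0, "az": 0, "tx": 0, "ty": 0, "tz": -25, "jaw": -1}
    - {"ax": 0, "ay": 0, "az": 0, "tx": 0, "ty": 0, "tz": -60, "jaw": -1}
    - {"ax": 0, "ay": 0, "az": 0, "tx": 0, "ty": 0, "tz": -100, "jaw": -1}
    - {"ax": 0, "ay": 0, "az": 0, "tx": 0, "ty": 0, "tz": -140, "jaw": -1}

```text
clock: 22.25
tool_pos: [0.4682, 0.3744, 0.132]
tool_rot: [-0.35, 3.12, -0.0]
wrist_force: [-0.1, 0.1, 0.5]
width: 0.0854
finger_force: 0.0
```

Run:
```python
from h import *
b=robot.grab_frame("scene")
cv2.imwrite("pics/c9.png",cv2.resize(b[130:250,190:350],(800,600),interpolation=cv2.INTER_CUBIC)[...,::-1])
to((.445,.0965,.15,2.5),(.445,.0965,.15,1.7))
print(robot.observe()["joints"].round(2))
```

```text
t 22.3 p [0.4702 0.3773 0.1375] yaw -2.9176 w 0.0853 F [0.8 2.5 3.1]
[  86.8 -268.1  -14. ] [0.006 0.006 0.866]
[  86.8 -268.1  -14. ] [0.009 0.004 1.666]
[-0.04  0.64 -0.95  1.73  0.59  1.07  0.61]
```

View pics/c9.png

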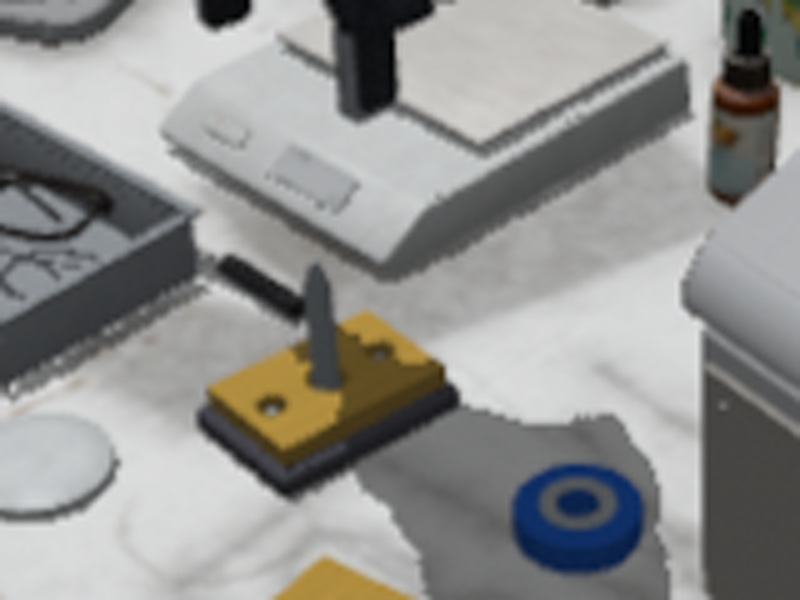

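The plate is flat on the base with both pins in its holes (crop (272,405), (380,350)). Before the wheel grasp I check the edger's front face.

Run:
```python
from h import *
print("foot",onz([335,262],"scene",0), onz([420,340],"scene",0),onz([345,272],"scene",0))
for h in(.1,.2,.25,.3,.35): print(h,onz([355,242],"top",h),onz([620,205],"top",h),onz([332,192],"scene",h),onz([500,222],"top",h))
for c in("top","scene"):
    robot.grab_frame(c)
    for n in("wheel_coarse","wheel_polish","nut"):
        try: print(c,n,[v for v in fit(n,c)])
        except Exception as e: print(c,n,e)
```

```text
foot [0.54153164 0.16069816 0.        ] [ 0.56851934 -0.06347279  0.        ] [0.54401883 0.12845369 0.        ]
0.1 [0.50431543 0.12286267 0.1       ] [ 0.58308135 -0.35756141  0.1       ] [0.58127656 0.24450646 0.1       ] [ 0.54694135 -0.13986871  0.1       ]
0.2 [0.49535745 0.12650446 0.2       ] [ 0.56679656 -0.30923048  0.2       ] [0.5060958  0.12841362 0.2       ] [ 0.53401831 -0.1117876   0.2       ]
0.25 [0.49087847 0.12832535 0.25      ] [ 0.55865416 -0.28506501  0.25      ] [0.46850541 0.07036721 0.25      ] [ 0.52755678 -0.09774704  0.25      ]
0.3 [0.48639948 0.13014624 0.3       ] [ 0.55051176 -0.26089955  0.3       ] [0.43091503 0.01232079 0.3       ] [ 0.52109526 -0.08370649  0.3       ]
0.35 [0.4819205  0.13196714 0.35      ] [ 0.54236936 -0.23673408  0.35      ] [ 0.39332465 -0.04572563  0.35      ] [ 0.51463374 -0.06966593  0.35      ]
top wheel_coarse [array([0.44363619, 0.09425871, 0.01814808]), np.float64(0.2046337931560095)]
top wheel_polish [array([ 0.52746309,  0.25373939, -0.10948332]), np.float64(0.058899100701650386)]
top nut [array([ 0.44220555, -0.04508102,  0.09520489]), np.float64(0.11082721175343346)]
scene wheel_coarse [array([0.44400138, 0.09748984, 0.15385562]), np.float64(0.08877557289426796)]
scene wheel_polish [array([0.52645745, 0.25557226, 0.15018766]), np.float64(0.08313310908217209)]
scene nut [array([ 0.44210308, -0.04250638,  0.08650321]), np.float64(0.11866154278751528)]
```

The edger front edge is at x≈0.50 near y=0.1, so a straight-down grasp with the present yaw clears it.

```bash
python3 -c "
from h import *
to((.4442,.097,.12,3.365),(.4442,.097,.03,3.365))"
```

```text
t 22.7 p [0.4677 0.3735 0.1282] yaw -2.9184 w 0.0852 F [ 0.1 -0.8 -1.1]
[  84.1 -264.4    8.7] [-0.001 -0.001 -0.   ]
[  84.  -264.3   98.7] [-0.001 -0.001 -0.   ]
```

Call:
apply_moves:
  series:
    - {"ax": 0, "ay": 0, "az": 0, "tx": 17, "ty": -53, "tz": 0, "jaw": -1}
    - {"ax": 0, "ay": 0, "az": 0, "tx": 34, "ty": -106, "tz": 0, "jaw": -1}
    - {"ax": 0, "ay": 0, "az": 0, "tx": 50, "ty": -159, "tz": 0, "jaw": -1}
    - {"ax": 0, "ay": 0, "az": 0, "tx": 67, "ty": -212, "tz": 0, "jaw": -1}
    - {"ax": 0, "ay": 0, "az": 0, "tx": 84, "ty": -264.4, "tz": 0, "jaw": -1}
    - {"ax": 0, "ay": 0, "az": 0, "tx": 84, "ty": -264.4, "tz": 10, "jaw": -1}
    - {"ax": 0, "ay": 0, "az": 0, "tx": 84, "ty": -264.4, "tz": 40, "jaw": -1}
    - {"ax": 0, "ay": 0, "az": 0, "tx": 84, "ty": -264.4, "tz": 75, "jaw": -1}
    - {"ax": 0, "ay": 0, "az": 0, "tx": 84, "ty": -264.4, "tz": 100, "jaw": -1}
    - {"ax": 0, "ay": 0, "az": 0, "tx": 84, "ty": -264.4, "tz": 110, "jaw": -1}

```text
clock: 23.95
tool_pos: [0.4434, 0.0987, 0.0177]
tool_rot: [0.353, -3.119, -0.0]
wrist_force: [-0.3, 0.8, 0.3]
width: 0.0853
finger_force: 0.0
```

Run:
```python
from h import *
to((.4442,.097,-.025,3.365))
b=robot.grab_frame("scene")
cv2.imwrite("pics/c10.png",cv2.resize(b[220:340,240:400],(640,480),interpolation=cv2.INTER_CUBIC)[...,::-1])
```

```text
t 23.95 p [0.4434 0.0987 0.0177] yaw -2.9165 w 0.0853 F [-0.3  0.8  0.3]
[-0.5 -1.9 42.7] [ 0.    -0.002  0.002]
```

View pics/c10.png

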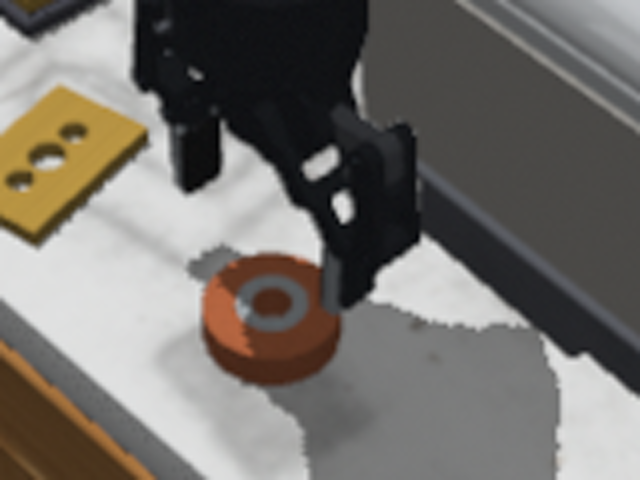

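The fingers straddle the brown wheel (tips (195,190) and (350,305) about the bore (272,303)). Descending and gripping.

Call:
apply_moves:
  grip_force: 70
  series:
    - {"ax": 0, "ay": 0, "az": 0, "tx": -0.5, "ty": -1.5, "tz": 10, "jaw": -1}
    - {"ax": 0, "ay": 0, "az": 0, "tx": -0.5, "ty": -1.5, "tz": 22, "jaw": -1}
    - {"ax": 0, "ay": 0, "az": 0, "tx": -0.5, "ty": -1.5, "tz": 34, "jaw": -1}
    - {"ax": 0, "ay": 0, "az": 0, "tx": -0.5, "ty": -1.5, "tz": 42, "jaw": -1}
    - {"ax": 0, "ay": 0, "az": 0, "tx": -0.5, "ty": -1.5, "tz": 42, "jaw": -0.7}
    - {"ax": 0, "ay": 0, "az": 0, "tx": -0.5, "ty": -1.5, "tz": 42, "jaw": -0.5}
    - {"ax": 0, "ay": 0, "az": 0, "tx": -0.5, "ty": -1.5, "tz": 42, "jaw": -0.4}
    - {"ax": 0, "ay": 0, "az": 0, "tx": -0.5, "ty": -1.5, "tz": 42, "jaw": -0.3}
    - {"ax": 0, "ay": 0, "az": 0, "tx": -0.5, "ty": -1.5, "tz": 42, "jaw": -0.2}
    - {"ax": 0, "ay": 0, "az": 0, "tx": -0.5, "ty": -1.5, "tz": 42, "jaw": -0.2}

```text
clock: 25.25
tool_pos: [0.4459, 0.0966, -0.0214]
tool_rot: [-0.35, 3.121, -0.002]
wrist_force: [-4.4, -0.1, 13.9]
width: 0.059
finger_force: 72.0
```

Call:
apply_moves:
  grip_force: 80
  series:
    - {"ax": 0, "ay": 0, "az": 0, "tx": 0, "ty": 0, "tz": 0, "jaw": 1}
    - {"ax": 0, "ay": 0, "az": 0, "tx": 0, "ty": 0, "tz": -5, "jaw": 1}
    - {"ax": 0, "ay": 0, "az": 0, "tx": 0, "ty": 0, "tz": -15, "jaw": 1}
    - {"ax": 0, "ay": 0, "az": 0, "tx": 0, "ty": 0, "tz": -35, "jaw": 1}
    - {"ax": 0, "ay": 0, "az": 0, "tx": 0, "ty": 0, "tz": -60, "jaw": 1}
    - {"ax": 0, "ay": 0, "az": 0, "tx": 0, "ty": 0, "tz": -85, "jaw": 1}
    - {"ax": 0, "ay": 0, "az": 0, "tx": 0, "ty": 0, "tz": -110, "jaw": 1}
    - {"ax": 0, "ay": 0, "az": 0, "tx": 0, "ty": 0, "tz": -125, "jaw": 1}
    - {"ax": 0, "ay": 0, "az": 0, "tx": 0, "ty": 0, "tz": -125, "jaw": 1}
    - {"ax": 0, "ay": 0, "az": 0, "tx": 0, "ty": 0, "tz": -125, "jaw": 1}

```text
clock: 26.5
tool_pos: [0.4451, 0.0958, 0.1017]
tool_rot: [0.349, -3.122, 0.002]
wrist_force: [-0.0, 0.3, -3.1]
width: 0.0587
finger_force: 86.4
```

Run:
```python
from h import *
to((.4684,.374,.1,3.365))
```

```text
t 26.5 p [0.4451 0.0958 0.1017] yaw -2.9188 w 0.0587 F [-0.   0.3 -3.1]
[-84.2 266.1   1.4] [-0.001 -0.001 -0.001]
```

Call:
apply_moves:
  grip_force: 80
  series:
    - {"ax": 0, "ay": 0, "az": 0, "tx": -8, "ty": 25, "tz": 0, "jaw": 1}
    - {"ax": 0, "ay": 0, "az": 0, "tx": -22, "ty": 70, "tz": 0, "jaw": 1}
    - {"ax": 0, "ay": 0, "az": 0, "tx": -38, "ty": 120, "tz": 0, "jaw": 1}
    - {"ax": 0, "ay": 0, "az": 0, "tx": -54, "ty": 170, "tz": 0, "jaw": 1}
    - {"ax": 0, "ay": 0, "az": 0, "tx": -68, "ty": 215, "tz": 0, "jaw": 1}
    - {"ax": 0, "ay": 0, "az": 0, "tx": -79, "ty": 250, "tz": 0, "jaw": 1}
    - {"ax": 0, "ay": 0, "az": 0, "tx": -84.2, "ty": 266.1, "tz": 0, "jaw": 1}
    - {"ax": 0, "ay": 0, "az": 0, "tx": -84.2, "ty": 266.1, "tz": 0, "jaw": 1}
    - {"ax": 0, "ay": 0, "az": 0, "tx": -84.2, "ty": 266.1, "tz": 0, "jaw": 1}
    - {"ax": 0, "ay": 0, "az": 0, "tx": -84.2, "ty": 266.1, "tz": 0, "jaw": 1}

```text
clock: 27.75
tool_pos: [0.4695, 0.3724, 0.1019]
tool_rot: [-0.346, 3.122, -0.004]
wrist_force: [0.5, 0.5, -2.8]
width: 0.0586
finger_force: 86.6
```

Run:
```python
from h import *
to((.4684,.374,.1,3.365))
b=robot.grab_frame("scene").copy()
p=robot.observe()["tool_pos"]; z0=p[2]+.0214
a=np.linspace(0,2*np.pi,24,endpoint=False)
hsv=cv2.cvtColor(b,cv2.COLOR_RGB2HSV)
m=((hsv[...,0]<12)&(hsv[...,1]>120)&(hsv[...,2]>40)); m[:, :190]=0; m[:,330:]=0; m[:140]=0; m[240:]=0
ys,xs=np.nonzero(m); print("mask bbox",xs.min(),xs.max(),ys.min(),ys.max(),m.sum())
r=render("wheel_coarse",[p[0],p[1],0],"scene",z0)[::S,::S]; ys,xs=np.nonzero(r); print("pred bbox",xs.min(),xs.max(),ys.min(),ys.max())
for zz,rad in((z0,.031),(z0+.02,.031)):
  for q in proj(np.c_[p[0]+rad*np.cos(a),p[1]+rad*np.sin(a),0*a+zz],"scene"): cv2.circle(b,tuple(np.round(q).astype(int)),0,(255,0,255),-1)
cv2.imwrite("pics/c11.png",cv2.resize(b[130:250,190:350],(800,600),interpolation=cv2.INTER_NEAREST)[...,::-1])
```

```text
t 27.75 p [0.4695 0.3724 0.1019] yaw -2.9206 w 0.0586 F [ 0.5  0.5 -2.8]
[0.7 1.8 1.9] [-0.002  0.    -0.002]
mask bbox 235 262 149 173 342
pred bbox 236 267 149 174
```

View pics/c11.png

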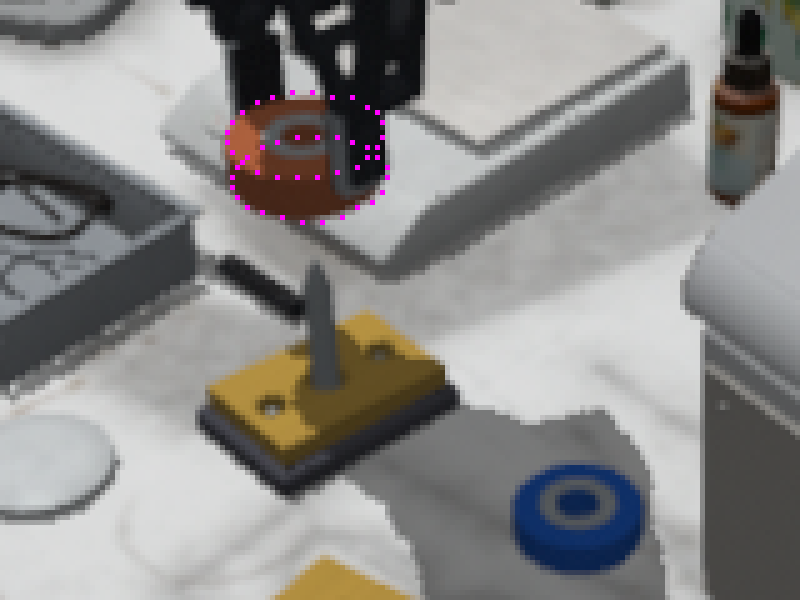

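The overlay fits the held wheel within about a pixel, over the post at (316,263). Lowering.

Call:
apply_moves:
  grip_force: 80
  series:
    - {"ax": 0, "ay": 0, "az": 0, "tx": 0.3, "ty": 1.3, "tz": 5, "jaw": 1}
    - {"ax": 0, "ay": 0, "az": 0, "tx": 0.3, "ty": 1.3, "tz": 15, "jaw": 1}
    - {"ax": 0, "ay": 0, "az": 0, "tx": 0.3, "ty": 1.3, "tz": 25, "jaw": 1}
    - {"ax": 0, "ay": 0, "az": 0, "tx": 0.3, "ty": 1.3, "tz": 35, "jaw": 1}
    - {"ax": 0, "ay": 0, "az": 0, "tx": 0.3, "ty": 1.3, "tz": 46, "jaw": 1}
    - {"ax": 0, "ay": 0, "az": 0, "tx": 0.3, "ty": 1.3, "tz": 57, "jaw": 1}
    - {"ax": 0, "ay": 0, "az": 0, "tx": 0.3, "ty": 1.3, "tz": 68, "jaw": 1}
    - {"ax": 0, "ay": 0, "az": 0, "tx": 0.3, "ty": 1.3, "tz": 79, "jaw": 1}
    - {"ax": 0, "ay": 0, "az": 0, "tx": 0.3, "ty": 1.3, "tz": 90, "jaw": 1}
    - {"ax": 0, "ay": 0, "az": 0, "tx": 0.3, "ty": 1.3, "tz": 93, "jaw": 1}

```text
clock: 29.05
tool_pos: [0.4679, 0.3751, 0.0082]
tool_rot: [0.35, -3.121, 0.002]
wrist_force: [-0.6, -0.6, -2.9]
width: 0.0589
finger_force: 86.6
```

Call:
apply_moves:
  grip_force: 80
  series:
    - {"ax": 0, "ay": 0, "az": 0, "tx": 0, "ty": -0.5, "tz": 2, "jaw": 1}
    - {"ax": 0, "ay": 0, "az": 0, "tx": 0, "ty": -0.5, "tz": 4, "jaw": 1}
    - {"ax": 0, "ay": 0, "az": 0, "tx": 0, "ty": -0.5, "tz": 5, "jaw": 1}
    - {"ax": 0, "ay": 0, "az": 0, "tx": 0, "ty": -0.5, "tz": 6, "jaw": 1}
    - {"ax": 0, "ay": 0, "az": 0, "tx": 0, "ty": -0.5, "tz": 6.5, "jaw": 1}
    - {"ax": 0, "ay": 0, "az": 0, "tx": 0, "ty": -0.5, "tz": 7, "jaw": 1}
    - {"ax": 0, "ay": 0, "az": 0, "tx": 0, "ty": -0.5, "tz": 7.5, "jaw": 1}
    - {"ax": 0, "ay": 0, "az": 0, "tx": 0, "ty": -0.5, "tz": 8, "jaw": 1}
    - {"ax": 0, "ay": 0, "az": 0, "tx": 0, "ty": -0.5, "tz": 8, "jaw": 1}
    - {"ax": 0, "ay": 0, "az": 0, "tx": 0, "ty": -0.5, "tz": 8, "jaw": 1}

```text
clock: 30.3
tool_pos: [0.4685, 0.3751, 0.0012]
tool_rot: [-0.35, 3.122, -0.001]
wrist_force: [-0.2, -0.8, -2.9]
width: 0.0586
finger_force: 86.6
```

Call:
apply_moves:
  grip_force: 80
  series:
    - {"ax": 0, "ay": 0, "az": 0, "tx": 0, "ty": 0, "tz": 0.7, "jaw": 1}
    - {"ax": 0, "ay": 0, "az": 0, "tx": 0, "ty": 0, "tz": 1.5, "jaw": 1}
    - {"ax": 0, "ay": 0, "az": 0, "tx": 0, "ty": 0, "tz": 1.5, "jaw": -0.5}
    - {"ax": 0, "ay": 0, "az": 0, "tx": 0, "ty": 0, "tz": 1.5, "jaw": -1}
    - {"ax": 0, "ay": 0, "az": 0, "tx": 0, "ty": 0, "tz": 1.5, "jaw": -1}
    - {"ax": 0, "ay": 0, "az": 0, "tx": 0, "ty": 0, "tz": -3, "jaw": -1}
    - {"ax": 0, "ay": 0, "az": 0, "tx": 0, "ty": 0, "tz": -20, "jaw": -1}
    - {"ax": 0, "ay": 0, "az": 0, "tx": 0, "ty": 0, "tz": -50, "jaw": -1}
    - {"ax": 0, "ay": 0, "az": 0, "tx": 0, "ty": 0, "tz": -90, "jaw": -1}
    - {"ax": 0, "ay": 0, "az": 0, "tx": 0, "ty": 0, "tz": -130, "jaw": -1}

```text
clock: 31.55
tool_pos: [0.4683, 0.3754, 0.1336]
tool_rot: [-0.35, 3.121, -0.0]
wrist_force: [0.2, -0.0, 0.8]
width: 0.0855
finger_force: 0.0
```

Run:
```python
from h import *
robot.grab_frame("scene")
print(fit("wheel_coarse","scene",.022), fit("wheel_polish","scene"))
to((.5265,.2555,.12,3.365),(.5265,.2555,0,3.365))
```

```text
(array([0.46670001, 0.37616051, 0.3393327 ]), np.float64(0.18387384706932464)) (array([ 0.44582862, -0.0375631 ,  0.35768009]), np.float64(0.35894874836132096))
t 31.7 p [0.4698 0.3769 0.1349] yaw -2.9184 w 0.0854 F [-0.3  0.3 -0.5]
[ -28.3 -130.9   14.8] [ 0.001  0.006 -0.   ]
[ -27.6 -131.1  134.8] [ 0.001  0.006 -0.   ]
```

Run:
```python
from h import *
for c in("scene","top"):
  b=robot.grab_frame(c); h=cv2.cvtColor(b,cv2.COLOR_RGB2HSV)
  m=(h[...,0]>95)&(h[...,0]<125)&(h[...,1]>110)&(h[...,2]>40)
  ok=np.zeros_like(m); u=proj([.527,.255,.01],c)[0].astype(int); ok[u[1]-25:u[1]+25,u[0]-25:u[0]+25]=1
  try: print(c,(m&ok).sum(),fit("wheel_polish",c,0,m&ok))
  except Exception as e: print(c,e)
to((.5265,.2555,.12,3.365),(.5265,.2555,0,3.365))
```

```text
scene 358 (array([0.52856809, 0.25718915, 0.07749101]), np.float64(0.1253023705853894))
top 348 (array([0.52694075, 0.25336655, 0.20167234]), np.float64(0.09418675308892044))
t 31.8 p [0.4686 0.3749 0.1317] yaw -2.9186 w 0.0852 F [-0.2 -0.2 -0.4]
[ -30.1 -129.2   11.9] [-0.001  0.001 -0.   ]
[ -30.  -129.1  131.9] [-0.001  0.001 -0.   ]
```

Call:
apply_moves:
  grip_force: 70
  series:
    - {"ax": 0, "ay": 0, "az": 0, "tx": -10, "ty": -43, "tz": 0, "jaw": -1}
    - {"ax": 0, "ay": 0, "az": 0, "tx": -20, "ty": -86, "tz": 0, "jaw": -1}
    - {"ax": 0, "ay": 0, "az": 0, "tx": -30.8, "ty": -129, "tz": 0, "jaw": -1}
    - {"ax": 0, "ay": 0, "az": 0, "tx": -30.8, "ty": -129, "tz": 10, "jaw": -1}
    - {"ax": 0, "ay": 0, "az": 0, "tx": -30.8, "ty": -129, "tz": 40, "jaw": -1}
    - {"ax": 0, "ay": 0, "az": 0, "tx": -30.8, "ty": -129, "tz": 75, "jaw": -1}
    - {"ax": 0, "ay": 0, "az": 0, "tx": -30.8, "ty": -129, "tz": 105, "jaw": -1}
    - {"ax": 0, "ay": 0, "az": 0, "tx": -30.8, "ty": -129, "tz": 125, "jaw": -1}
    - {"ax": 0, "ay": 0, "az": 0, "tx": -30.8, "ty": -129, "tz": 140, "jaw": -1}
    - {"ax": 0, "ay": 0, "az": 0, "tx": -30.8, "ty": -129, "tz": 147, "jaw": -1}

```text
clock: 33.05
tool_pos: [0.5267, 0.2563, -0.0164]
tool_rot: [0.35, -3.122, 0.001]
wrist_force: [0.1, 0.0, 0.9]
width: 0.0855
finger_force: 0.0
```

Call:
apply_moves:
  grip_force: 70
  series:
    - {"ax": 0, "ay": 0, "az": 0, "tx": 0, "ty": 0, "tz": 1, "jaw": -0.7}
    - {"ax": 0, "ay": 0, "az": 0, "tx": 0, "ty": 0, "tz": 1, "jaw": -0.5}
    - {"ax": 0, "ay": 0, "az": 0, "tx": 0, "ty": 0, "tz": 1, "jaw": -0.4}
    - {"ax": 0, "ay": 0, "az": 0, "tx": 0, "ty": 0, "tz": 1, "jaw": -0.3}
    - {"ax": 0, "ay": 0, "az": 0, "tx": 0, "ty": 0, "tz": 1, "jaw": -0.2}
    - {"ax": 0, "ay": 0, "az": 0, "tx": 0, "ty": 0, "tz": 1, "jaw": -0.15}
    - {"ax": 0, "ay": 0, "az": 0, "tx": 0, "ty": 0, "tz": 1, "jaw": -0.1}
    - {"ax": 0, "ay": 0, "az": 0, "tx": 0, "ty": 0, "tz": 1, "jaw": -0.05}
    - {"ax": 0, "ay": 0, "az": 0, "tx": 0, "ty": 0, "tz": 1, "jaw": 0}
    - {"ax": 0, "ay": 0, "az": 0, "tx": 0, "ty": 0, "tz": 1, "jaw": 0}

```text
clock: 34.3
tool_pos: [0.5277, 0.2557, -0.015]
tool_rot: [-0.349, 3.12, -0.003]
wrist_force: [-3.1, -4.8, 14.2]
width: 0.0481
finger_force: 69.7
```

Call:
apply_moves:
  grip_force: 70
  series:
    - {"ax": 0, "ay": 0, "az": 0, "tx": 0, "ty": 0, "tz": 0, "jaw": 1}
    - {"ax": 0, "ay": 0, "az": 0, "tx": 0, "ty": 0, "tz": -2, "jaw": 1}
    - {"ax": 0, "ay": 0, "az": 0, "tx": 0, "ty": 0, "tz": -6, "jaw": 1}
    - {"ax": 0, "ay": 0, "az": 0, "tx": 0, "ty": 0, "tz": -20, "jaw": 1}
    - {"ax": 0, "ay": 0, "az": 0, "tx": 0, "ty": 0, "tz": -40, "jaw": 1}
    - {"ax": 0, "ay": 0, "az": 0, "tx": 0, "ty": 0, "tz": -70, "jaw": 1}
    - {"ax": 0, "ay": 0, "az": 0, "tx": 0, "ty": 0, "tz": -100, "jaw": 1}
    - {"ax": 0, "ay": 0, "az": 0, "tx": 0, "ty": 0, "tz": -130, "jaw": 1}
    - {"ax": 0, "ay": 0, "az": 0, "tx": 0, "ty": 0, "tz": -140, "jaw": 1}
    - {"ax": 0, "ay": 0, "az": 0, "tx": 0, "ty": 0, "tz": -140, "jaw": 1}

```text
clock: 35.55
tool_pos: [0.5274, 0.2562, 0.1241]
tool_rot: [-0.349, 3.12, -0.001]
wrist_force: [-0.3, -1.0, -2.2]
width: 0.0475
finger_force: 72.3
```

Run:
```python
from h import *
to((.4684,.374,.122,3.365))
b=robot.grab_frame("scene"); o=robot.observe(); p=o["tool_pos"]; z0=p[2]+.016
h=cv2.cvtColor(b,cv2.COLOR_RGB2HSV)
m=(h[...,0]>95)&(h[...,0]<125)&(h[...,1]>110)&(h[...,2]>25)
ok=np.zeros_like(m); u=proj([p[0],p[1],z0],"scene")[0].astype(int); ok[u[1]-30:u[1]+30,u[0]-30:u[0]+30]=1; m&=ok
ys,xs=np.nonzero(m); print("obs bbox",xs.min(),xs.max(),ys.min(),ys.max(),m.sum())
ys,xs=np.nonzero(render("wheel_polish",[p[0],p[1],0],"scene",z0)[::S,::S]); print("pred",xs.min(),xs.max(),ys.min(),ys.max())
print(o["finger_force"])
```

```text
t 35.55 p [0.5274 0.2562 0.1241] yaw -2.9187 w 0.0475 F [-0.3 -1.  -2.2]
[ 31.5 127.9   1.9] [-0.001  0.002 -0.   ]
obs bbox 290 318 165 187 331
pred 291 319 166 189
72.27722346782684
```

Call:
apply_moves:
  grip_force: 70
  series:
    - {"ax": 0, "ay": 0, "az": 0, "tx": 5, "ty": 20, "tz": 0, "jaw": 1}
    - {"ax": 0, "ay": 0, "az": 0, "tx": 13, "ty": 55, "tz": 0, "jaw": 1}
    - {"ax": 0, "ay": 0, "az": 0, "tx": 23, "ty": 93, "tz": 0, "jaw": 1}
    - {"ax": 0, "ay": 0, "az": 0, "tx": 29, "ty": 118, "tz": 0, "jaw": 1}
    - {"ax": 0, "ay": 0, "az": 0, "tx": 31.5, "ty": 127.9, "tz": 0, "jaw": 1}
    - {"ax": 0, "ay": 0, "az": 0, "tx": 31.5, "ty": 127.9, "tz": 0, "jaw": 1}
    - {"ax": 0, "ay": 0, "az": 0, "tx": 31.5, "ty": 127.9, "tz": 0, "jaw": 1}
    - {"ax": 0, "ay": 0, "az": 0, "tx": 31.5, "ty": 127.9, "tz": 0, "jaw": 1}
    - {"ax": 0, "ay": 0, "az": 0, "tx": 31.5, "ty": 127.9, "tz": 0, "jaw": 1}
    - {"ax": 0, "ay": 0, "az": 0, "tx": 31.5, "ty": 127.9, "tz": 0, "jaw": 1}

```text
clock: 36.85
tool_pos: [0.4683, 0.3735, 0.1232]
tool_rot: [-0.348, 3.122, -0.001]
wrist_force: [-0.2, 0.8, -3.0]
width: 0.0475
finger_force: 72.3
```

Run:
```python
from h import *
to((.4684,.374,.1,3.365))
b=robot.grab_frame("scene").copy(); o=robot.observe(); p=o["tool_pos"]; z0=p[2]+.016
h=cv2.cvtColor(b,cv2.COLOR_RGB2HSV)
m=(h[...,0]>95)&(h[...,0]<125)&(h[...,1]>110)&(h[...,2]>25)
ok=np.zeros_like(m); u=proj([p[0],p[1],z0],"scene")[0].astype(int); ok[u[1]-30:u[1]+30,u[0]-30:u[0]+30]=1; m&=ok
ys,xs=np.nonzero(m); print("obs bbox",xs.min(),xs.max(),ys.min(),ys.max(),m.sum())
r=render("wheel_polish",[p[0],p[1],0],"scene",z0)[::S,::S];ys,xs=np.nonzero(r); print("pred",xs.min(),xs.max(),ys.min(),ys.max())
cv2.imwrite("pics/c12.png",cv2.resize(b[130:250,190:350],(800,600),interpolation=cv2.INTER_CUBIC)[...,::-1])
# row profile of visible mask extents by column for tilt
for c in range(xs.min()-1,xs.max()+2,3):
    y=np.nonzero(m[:,c])[0]; q=np.nonzero(r[:,c])[0]
    print(c,(y.min(),y.max()) if len(y) else None,(q.min(),q.max()) if len(q) else None)
```

```text
t 36.85 p [0.4683 0.3735 0.1232] yaw -2.9193 w 0.0475 F [-0.2  0.8 -3. ]
[-0.2  0.5 23.2] [-0.001  0.    -0.001]
obs bbox 236 262 145 165 273
pred 236 264 145 166
235 None None
238 (np.int64(149), np.int64(161)) (np.int64(149), np.int64(162))
241 (np.int64(147), np.int64(163)) (np.int64(147), np.int64(164))
244 (np.int64(145), np.int64(164)) (np.int64(146), np.int64(165))
247 (np.int64(146), np.int64(165)) (np.int64(145), np.int64(166))
250 (np.int64(146), np.int64(165)) (np.int64(145), np.int64(166))
253 (np.int64(158), np.int64(164)) (np.int64(145), np.int64(166))
256 (np.int64(160), np.int64(163)) (np.int64(146), np.int64(165))
259 (np.int64(159), np.int64(162)) (np.int64(146), np.int64(164))
262 (np.int64(157), np.int64(159)) (np.int64(148), np.int64(162))
265 None None
```

Every mask column matches the prediction within about 1–2 px. Lowering the blue wheel.

Call:
apply_moves:
  grip_force: 70
  series:
    - {"ax": 0, "ay": 0, "az": 0, "tx": 0, "ty": 0.4, "tz": 8, "jaw": 1}
    - {"ax": 0, "ay": 0, "az": 0, "tx": 0, "ty": 0.4, "tz": 20, "jaw": 1}
    - {"ax": 0, "ay": 0, "az": 0, "tx": 0, "ty": 0.4, "tz": 32, "jaw": 1}
    - {"ax": 0, "ay": 0, "az": 0, "tx": 0, "ty": 0.4, "tz": 42, "jaw": 1}
    - {"ax": 0, "ay": 0, "az": 0, "tx": 0, "ty": 0.4, "tz": 52, "jaw": 1}
    - {"ax": 0, "ay": 0, "az": 0, "tx": 0, "ty": 0.4, "tz": 62, "jaw": 1}
    - {"ax": 0, "ay": 0, "az": 0, "tx": 0, "ty": 0.4, "tz": 72, "jaw": 1}
    - {"ax": 0, "ay": 0, "az": 0, "tx": 0, "ty": 0.4, "tz": 82, "jaw": 1}
    - {"ax": 0, "ay": 0, "az": 0, "tx": 0, "ty": 0.4, "tz": 90, "jaw": 1}
    - {"ax": 0, "ay": 0, "az": 0, "tx": 0, "ty": 0.4, "tz": 91, "jaw": 1}

```text
clock: 38.15
tool_pos: [0.4676, 0.3739, 0.0315]
tool_rot: [0.35, -3.122, 0.002]
wrist_force: [0.7, 0.6, -1.3]
width: 0.0475
finger_force: 72.3
```

Call:
apply_moves:
  grip_force: 70
  series:
    - {"ax": 0, "ay": 0, "az": 0, "tx": 0, "ty": 0, "tz": 0.5, "jaw": 1}
    - {"ax": 0, "ay": 0, "az": 0, "tx": 0, "ty": 0, "tz": 1, "jaw": 1}
    - {"ax": 0, "ay": 0, "az": 0, "tx": 0, "ty": 0, "tz": 1.5, "jaw": 1}
    - {"ax": 0, "ay": 0, "az": 0, "tx": 0, "ty": 0, "tz": 2, "jaw": 1}
    - {"ax": 0, "ay": 0, "az": 0, "tx": 0, "ty": 0, "tz": 2.5, "jaw": 1}
    - {"ax": 0, "ay": 0, "az": 0, "tx": 0, "ty": 0, "tz": 3, "jaw": 1}
    - {"ax": 0, "ay": 0, "az": 0, "tx": 0, "ty": 0, "tz": 3.5, "jaw": 1}
    - {"ax": 0, "ay": 0, "az": 0, "tx": 0, "ty": 0, "tz": 4, "jaw": 1}
    - {"ax": 0, "ay": 0, "az": 0, "tx": 0, "ty": 0, "tz": 4, "jaw": 1}
    - {"ax": 0, "ay": 0, "az": 0, "tx": 0, "ty": 0, "tz": 4, "jaw": 1}

```text
clock: 39.4
tool_pos: [0.4679, 0.3743, 0.0282]
tool_rot: [-0.35, 3.122, -0.001]
wrist_force: [-0.5, 0.0, -2.0]
width: 0.0477
finger_force: 72.3
```

Call:
apply_moves:
  grip_force: 70
  series:
    - {"ax": 0, "ay": 0, "az": 0, "tx": 0, "ty": 0, "tz": 0.6, "jaw": 1}
    - {"ax": 0, "ay": 0, "az": 0, "tx": 0, "ty": 0, "tz": 1.2, "jaw": 1}
    - {"ax": 0, "ay": 0, "az": 0, "tx": 0, "ty": 0, "tz": 1.2, "jaw": -0.4}
    - {"ax": 0, "ay": 0, "az": 0, "tx": 0, "ty": 0, "tz": 1.2, "jaw": -1}
    - {"ax": 0, "ay": 0, "az": 0, "tx": 0, "ty": 0, "tz": 1.2, "jaw": -1}
    - {"ax": 0, "ay": 0, "az": 0, "tx": 0, "ty": 0, "tz": -3, "jaw": -1}
    - {"ax": 0, "ay": 0, "az": 0, "tx": 0, "ty": 0, "tz": -20, "jaw": -1}
    - {"ax": 0, "ay": 0, "az": 0, "tx": 0, "ty": 0, "tz": -50, "jaw": -1}
    - {"ax": 0, "ay": 0, "az": 0, "tx": 0, "ty": 0, "tz": -90, "jaw": -1}
    - {"ax": 0, "ay": 0, "az": 0, "tx": 0, "ty": 0, "tz": -110, "jaw": -1}

```text
clock: 40.65
tool_pos: [0.4687, 0.3756, 0.1415]
tool_rot: [-0.35, 3.118, 0.002]
wrist_force: [0.4, 0.3, -0.2]
width: 0.0854
finger_force: 0.0
```

Run:
```python
from h import *
b=robot.grab_frame("scene"); h=cv2.cvtColor(b,cv2.COLOR_RGB2HSV)
m=(h[...,0]>95)&(h[...,0]<125)&(h[...,1]>110)&(h[...,2]>25)
z0=.042; p=[.4684,.374]
ok=np.zeros_like(m); u=proj([*p,z0],"scene")[0].astype(int); ok[u[1]-25:u[1]+25,u[0]-25:u[0]+25]=1; m&=ok
r=render("wheel_polish",[*p,0],"scene",z0)[::S,::S]
for c in range(u[0]-16,u[0]+18,3):
    y=np.nonzero(m[:,c])[0]; q=np.nonzero(r[:,c])[0]
    print(c,(y.min(),y.max()) if len(y) else None,(q.min(),q.max()) if len(q) else None)
cv2.imwrite("pics/c12.png",cv2.resize(b[130:250,190:350],(640,480),interpolation=cv2.INTER_CUBIC)[...,::-1])
for d in robot.masks_of("nut","scene")[:2]: print(d["uv"],d["conf"],fit("nut","scene",0,d["region"]))
to((.4422,-.0425,.14,3.365))
```

```text
237 None None
240 None None
243 (np.int64(187), np.int64(201)) (np.int64(189), np.int64(202))
246 (np.int64(187), np.int64(203)) (np.int64(187), np.int64(204))
249 (np.int64(186), np.int64(204)) (np.int64(186), np.int64(205))
252 (np.int64(197), np.int64(204)) (np.int64(185), np.int64(206))
255 (np.int64(185), np.int64(204)) (np.int64(185), np.int64(206))
258 (np.int64(186), np.int64(203)) (np.int64(185), np.int64(205))
261 (np.int64(187), np.int64(202)) (np.int64(186), np.int64(204))
264 (np.int64(189), np.int64(200)) (np.int64(188), np.int64(203))
267 None (np.int64(197), np.int64(198))
270 None None
[350.0, 358.6] 0.63 (array([ 0.44229794, -0.04375135,  0.2689451 ]), np.float64(0.06878945414036386))
[251.2, 214.3] 0.63 (array([0.44183745, 0.3733477 , 0.45436475]), np.float64(0.6235388956066102))
t 40.75 p [0.4692 0.3757 0.1412] yaw -2.9186 w 0.0852 F [ 1.3  0.3 -0.6]
[ 1.188e+02 -4.019e+02  2.000e-01] [ 0.001  0.005 -0.   ]
```

The blue wheel sits flat, its profile matching within 1–2 px. On to the nut, bowing the path away from the edger.

Call:
apply_moves:
  grip_force: 60
  series:
    - {"ax": 0, "ay": 0, "az": 0, "tx": 20, "ty": -45, "tz": 0, "jaw": -1}
    - {"ax": 0, "ay": 0, "az": 0, "tx": 38, "ty": -92, "tz": 0, "jaw": -1}
    - {"ax": 0, "ay": 0, "az": 0, "tx": 55, "ty": -140, "tz": 0, "jaw": -1}
    - {"ax": 0, "ay": 0, "az": 0, "tx": 71, "ty": -188, "tz": 0, "jaw": -1}
    - {"ax": 0, "ay": 0, "az": 0, "tx": 86, "ty": -236, "tz": 0, "jaw": -1}
    - {"ax": 0, "ay": 0, "az": 0, "tx": 98, "ty": -284, "tz": 0, "jaw": -1}
    - {"ax": 0, "ay": 0, "az": 0, "tx": 107, "ty": -332, "tz": 10, "jaw": -1}
    - {"ax": 0, "ay": 0, "az": 0, "tx": 114, "ty": -378, "tz": 20, "jaw": -1}
    - {"ax": 0, "ay": 0, "az": 0, "tx": 117.3, "ty": -402, "tz": 40, "jaw": -1}
    - {"ax": 0, "ay": 0, "az": 0, "tx": 117.3, "ty": -402, "tz": 60, "jaw": -1}

```text
clock: 42.0
tool_pos: [0.4416, -0.0466, 0.0768]
tool_rot: [0.341, -3.122, 0.001]
wrist_force: [0.3, -0.1, -0.3]
width: 0.0852
finger_force: 0.0
```

Run:
```python
from h import *
robot.grab_frame("scene")
for c in("scene",):
  for d in robot.masks_of("nut",c)[:1]: print(d["uv"],d["conf"],fit("nut",c,0,d["region"]))
to((.4424,-.0437,-.013,3.365))
```

```text
[348.4, 357.4] 0.78 (array([ 0.4418006 , -0.04385242,  0.06165343]), np.float64(0.06246519398552075))
t 42.1 p [ 0.4399 -0.0442  0.0761] yaw -2.9198 w 0.0853 F [-0.5 -0.   0.2]
[-2.9 -0.3 89.1] [ 0.002 -0.004 -0.002]
```

Call:
apply_moves:
  grip_force: 60
  series:
    - {"ax": 0, "ay": 0, "az": 0, "tx": -2, "ty": 0, "tz": 20, "jaw": -1}
    - {"ax": 0, "ay": 0, "az": 0, "tx": -2, "ty": 0, "tz": 45, "jaw": -1}
    - {"ax": 0, "ay": 0, "az": 0, "tx": -2, "ty": 0, "tz": 68, "jaw": -1}
    - {"ax": 0, "ay": 0, "az": 0, "tx": -2, "ty": 0, "tz": 82, "jaw": -1}
    - {"ax": 0, "ay": 0, "az": 0, "tx": -2, "ty": 0, "tz": 89, "jaw": -0.8}
    - {"ax": 0, "ay": 0, "az": 0, "tx": -2, "ty": 0, "tz": 89, "jaw": -0.5}
    - {"ax": 0, "ay": 0, "az": 0, "tx": -2, "ty": 0, "tz": 89, "jaw": -0.3}
    - {"ax": 0, "ay": 0, "az": 0, "tx": -2, "ty": 0, "tz": 89, "jaw": -0.15}
    - {"ax": 0, "ay": 0, "az": 0, "tx": -2, "ty": 0, "tz": 89, "jaw": -0.05}
    - {"ax": 0, "ay": 0, "az": 0, "tx": -2, "ty": 0, "tz": 89, "jaw": 0.05}

```text
clock: 43.35
tool_pos: [0.4446, -0.0434, -0.0104]
tool_rot: [-0.349, 3.121, -0.001]
wrist_force: [-0.6, -0.5, 0.1]
width: 0.0407
finger_force: 0.0
```

Call:
apply_moves:
  grip_force: 60
  series:
    - {"ax": 0, "ay": 0, "az": 0, "tx": 0, "ty": 0, "tz": 0, "jaw": 0.15}
    - {"ax": 0, "ay": 0, "az": 0, "tx": 0, "ty": 0, "tz": 0, "jaw": 0.25}
    - {"ax": 0, "ay": 0, "az": 0, "tx": 0, "ty": 0, "tz": 0, "jaw": 0.3}
    - {"ax": 0, "ay": 0, "az": 0, "tx": 0, "ty": 0, "tz": 0, "jaw": 0.35}
    - {"ax": 0, "ay": 0, "az": 0, "tx": 0, "ty": 0, "tz": 0, "jaw": 0.4}
    - {"ax": 0, "ay": 0, "az": 0, "tx": 0, "ty": 0, "tz": 0, "jaw": 0.4}
    - {"ax": 0, "ay": 0, "az": 0, "tx": 0, "ty": 0, "tz": 0, "jaw": 0.4}
    - {"ax": 0, "ay": 0, "az": 0, "tx": 0, "ty": 0, "tz": 0, "jaw": 0.4}
    - {"ax": 0, "ay": 0, "az": 0, "tx": 0, "ty": 0, "tz": 0, "jaw": 0.4}
    - {"ax": 0, "ay": 0, "az": 0, "tx": 0, "ty": 0, "tz": 0, "jaw": 0.4}

```text
clock: 44.6
tool_pos: [0.4446, -0.0435, -0.0099]
tool_rot: [-0.35, 3.121, -0.003]
wrist_force: [-2.0, -1.0, 10.8]
width: 0.0353
finger_force: 58.8
```

Call:
apply_moves:
  grip_force: 70
  series:
    - {"ax": 0, "ay": 0, "az": 0, "tx": 0, "ty": 0, "tz": 0, "jaw": 1}
    - {"ax": 0, "ay": 0, "az": 0, "tx": 0, "ty": 0, "tz": -2, "jaw": 1}
    - {"ax": 0, "ay": 0, "az": 0, "tx": 0, "ty": 0, "tz": -8, "jaw": 1}
    - {"ax": 0, "ay": 0, "az": 0, "tx": 0, "ty": 0, "tz": -25, "jaw": 1}
    - {"ax": 0, "ay": 0, "az": 0, "tx": 0, "ty": 0, "tz": -50, "jaw": 1}
    - {"ax": 0, "ay": 0, "az": 0, "tx": 0, "ty": 0, "tz": -80, "jaw": 1}
    - {"ax": 0, "ay": 0, "az": 0, "tx": 0, "ty": 0, "tz": -110, "jaw": 1}
    - {"ax": 0, "ay": 0, "az": 0, "tx": 0, "ty": 0, "tz": -135, "jaw": 1}
    - {"ax": 0, "ay": 0, "az": 0, "tx": 0, "ty": 0, "tz": -140, "jaw": 1}
    - {"ax": 0, "ay": 0, "az": 0, "tx": 0, "ty": 0, "tz": -140, "jaw": 1}

```text
clock: 45.85
tool_pos: [0.4441, -0.0436, 0.1291]
tool_rot: [-0.349, 3.122, -0.002]
wrist_force: [0.2, -0.5, -1.2]
width: 0.0342
finger_force: 69.9
```

Run:
```python
from h import *
to((.469,.374,.13,3.365))
```

```text
t 45.85 p [ 0.4441 -0.0436  0.1291] yaw -2.9191 w 0.0342 F [ 0.2 -0.5 -1.2]
[-116.4  401.8   -1.3] [-0.001  0.    -0.001]
```

Call:
apply_moves:
  grip_force: 70
  series:
    - {"ax": 0, "ay": 0, "az": 0, "tx": -3, "ty": 24, "tz": 0, "jaw": 1}
    - {"ax": 0, "ay": 0, "az": 0, "tx": -10, "ty": 70, "tz": 0, "jaw": 1}
    - {"ax": 0, "ay": 0, "az": 0, "tx": -19, "ty": 118, "tz": 0, "jaw": 1}
    - {"ax": 0, "ay": 0, "az": 0, "tx": -31, "ty": 166, "tz": 0, "jaw": 1}
    - {"ax": 0, "ay": 0, "az": 0, "tx": -46, "ty": 214, "tz": 0, "jaw": 1}
    - {"ax": 0, "ay": 0, "az": 0, "tx": -62, "ty": 262, "tz": 0, "jaw": 1}
    - {"ax": 0, "ay": 0, "az": 0, "tx": -79, "ty": 310, "tz": 0, "jaw": 1}
    - {"ax": 0, "ay": 0, "az": 0, "tx": -97, "ty": 358, "tz": 0, "jaw": 1}
    - {"ax": 0, "ay": 0, "az": 0, "tx": -112, "ty": 392, "tz": 0, "jaw": 1}
    - {"ax": 0, "ay": 0, "az": 0, "tx": -116.4, "ty": 401.8, "tz": 0, "jaw": 1}

```text
clock: 47.1
tool_pos: [0.4673, 0.377, 0.1274]
tool_rot: [0.355, -3.119, 0.0]
wrist_force: [-0.2, -1.0, -1.3]
width: 0.0342
finger_force: 70.0
```

Run:
```python
from h import *
for _ in range(5): b=robot.grab_frame("scene").copy()
to((.469,.374,.13,3.365)); p=robot.observe()["tool_pos"]; z0=p[2]+.0102
for d in robot.masks_of("nut","scene")[:3]: print(d["uv"],d["conf"],d["region"].sum())
a=np.linspace(0,2*np.pi,24,endpoint=False)
for zz,r in((z0,.0205),(z0+.02,.0205),(z0+.02,.009)):
  for q in proj(np.c_[p[0]+r*np.cos(a),p[1]+r*np.sin(a),0*a+zz],"scene"): cv2.circle(b,tuple(np.round(q).astype(int)),0,(255,0,255),-1)
cv2.imwrite("pics/c13.png",cv2.resize(b[120:225,190:330],(800,600),interpolation=cv2.INTER_NEAREST)[...,::-1])
```

```text
t 47.35 p [0.469  0.3723 0.1283] yaw -2.9198 w 0.0339 F [ 0.4 -0.8 -1.1]
[-0.4  1.7 -1.7] [-0.003 -0.001 -0.002]
[245.0, 157.6] 0.59 262
```

View pics/c13.png

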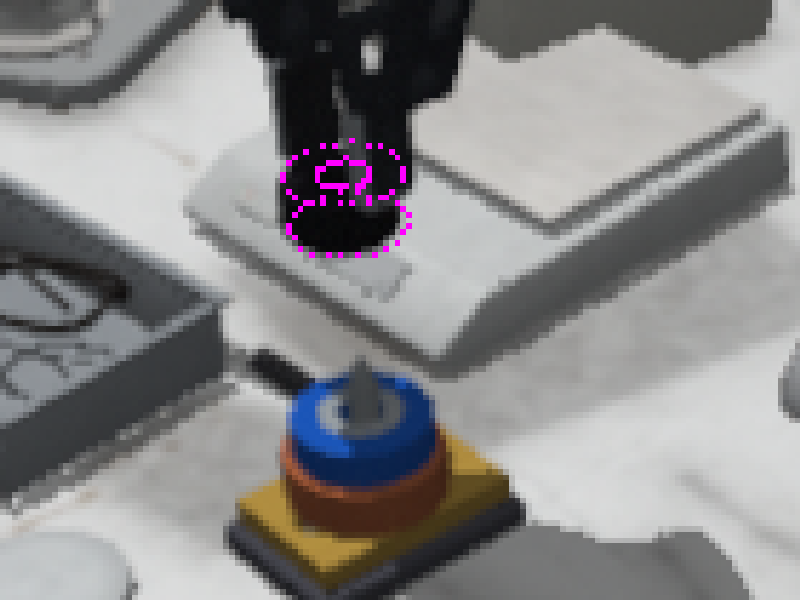

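c13 shows the stack of plate, brown wheel and blue wheel sitting flat, with the post tip at (362,362). The nut is held about 1.5 px left of the prediction, so I correct about 1.2 mm and lower it.

Call:
apply_moves:
  grip_force: 70
  series:
    - {"ax": 0, "ay": 0, "az": 0, "tx": -1.2, "ty": 0, "tz": 4, "jaw": 1}
    - {"ax": 0, "ay": 0, "az": 0, "tx": -1.2, "ty": 0, "tz": 14, "jaw": 1}
    - {"ax": 0, "ay": 0, "az": 0, "tx": -1.2, "ty": 0, "tz": 26, "jaw": 1}
    - {"ax": 0, "ay": 0, "az": 0, "tx": -1.2, "ty": 0, "tz": 37, "jaw": 1}
    - {"ax": 0, "ay": 0, "az": 0, "tx": -1.2, "ty": 0, "tz": 47, "jaw": 1}
    - {"ax": 0, "ay": 0, "az": 0, "tx": -1.2, "ty": 0, "tz": 54, "jaw": 1}
    - {"ax": 0, "ay": 0, "az": 0, "tx": -1.2, "ty": 0, "tz": 60, "jaw": 1}
    - {"ax": 0, "ay": 0, "az": 0, "tx": -1.2, "ty": 0, "tz": 66, "jaw": 1}
    - {"ax": 0, "ay": 0, "az": 0, "tx": -1.2, "ty": 0, "tz": 72, "jaw": 1}
    - {"ax": 0, "ay": 0, "az": 0, "tx": -1.2, "ty": 0, "tz": 75, "jaw": 1}

```text
clock: 48.65
tool_pos: [0.4701, 0.3745, 0.0538]
tool_rot: [-0.35, 3.122, -0.001]
wrist_force: [0.6, -0.3, -1.8]
width: 0.034
finger_force: 70.0
```

Call:
apply_moves:
  grip_force: 70
  series:
    - {"ax": 0, "ay": 0, "az": 0, "tx": 0, "ty": 0, "tz": 0.5, "jaw": 1}
    - {"ax": 0, "ay": 0, "az": 0, "tx": 0, "ty": 0, "tz": 1, "jaw": 1}
    - {"ax": 0, "ay": 0, "az": 0, "tx": 0, "ty": 0, "tz": 1.5, "jaw": 1}
    - {"ax": 0, "ay": 0, "az": 0, "tx": 0, "ty": 0, "tz": 2, "jaw": 1}
    - {"ax": 0, "ay": 0, "az": 0, "tx": 0, "ty": 0, "tz": 2.5, "jaw": 1}
    - {"ax": 0, "ay": 0, "az": 0, "tx": 0, "ty": 0, "tz": 3, "jaw": 1}
    - {"ax": 0, "ay": 0, "az": 0, "tx": 0, "ty": 0, "tz": 3.5, "jaw": 1}
    - {"ax": 0, "ay": 0, "az": 0, "tx": 0, "ty": 0, "tz": 4, "jaw": 1}
    - {"ax": 0, "ay": 0, "az": 0, "tx": 0, "ty": 0, "tz": 4, "jaw": 1}
    - {"ax": 0, "ay": 0, "az": 0, "tx": 0, "ty": 0, "tz": 4, "jaw": 1}

```text
clock: 49.9
tool_pos: [0.4702, 0.3746, 0.0502]
tool_rot: [-0.35, 3.122, -0.001]
wrist_force: [-0.4, 0.3, -1.0]
width: 0.0342
finger_force: 70.0
```

Call:
apply_moves:
  grip_force: 70
  series:
    - {"ax": 0, "ay": 0, "az": 0, "tx": 0, "ty": 0, "tz": 0.7, "jaw": 1}
    - {"ax": 0, "ay": 0, "az": 0, "tx": 0, "ty": 0, "tz": 1.3, "jaw": 1}
    - {"ax": 0, "ay": 0, "az": 0, "tx": 0, "ty": 0, "tz": 1.9, "jaw": 1}
    - {"ax": 0, "ay": 0, "az": 0, "tx": 0, "ty": 0, "tz": 1.9, "jaw": 0}
    - {"ax": 0, "ay": 0, "az": 0, "tx": 0, "ty": 0, "tz": 1.9, "jaw": -1}
    - {"ax": 0, "ay": 0, "az": 0, "tx": 0, "ty": 0, "tz": 1.9, "jaw": -1}
    - {"ax": 0, "ay": 0, "az": 0, "tx": 0, "ty": 0, "tz": -3, "jaw": -1}
    - {"ax": 0, "ay": 0, "az": 0, "tx": 0, "ty": 0, "tz": -20, "jaw": -1}
    - {"ax": 0, "ay": 0, "az": 0, "tx": 0, "ty": 0, "tz": -60, "jaw": -1}
    - {"ax": 0, "ay": 0, "az": 0, "tx": 0, "ty": 0, "tz": -100, "jaw": -1}

```text
clock: 51.15
tool_pos: [0.47, 0.3749, 0.1524]
tool_rot: [-0.35, 3.121, -0.0]
wrist_force: [-0.1, 0.0, -0.3]
width: 0.0855
finger_force: 0.0
```

Run:
```python
from h import *
for _ in range(4): b=robot.grab_frame("scene")
to()
M["wheel_coarse"]=[cyl(.062,0,.02)]
n=robot.masks_of("nut","scene")[0]; m=n["region"]; print(n["uv"],n["conf"],fit("nut","scene",.058,m))
r=render("nut",[.4684,.374,0],"scene",.058)[::S,::S]
g=b.max(2)<60
for c in range(238,268,3):
    y=np.nonzero(m[:,c])[0]; q=np.nonzero(r[:,c])[0]; d=np.nonzero(g[150:215,c])[0]+150
    print(c,*[(v.min(),v.max()) if len(v) else None for v in(y,q,d)])
```

```text
t 51.35 p [0.4709 0.3752 0.152 ] yaw -2.9185 w 0.0855 F [ 0.4  0.8 -0.7]
[248.3, 187.6] 0.56 (array([0.46674783, 0.37473014, 0.11461467]), np.float64(0.12079927338782925))
238 None None (np.int64(183), np.int64(186))
241 None None (np.int64(185), np.int64(188))
244 (np.int64(182), np.int64(194)) (np.int64(183), np.int64(193)) (np.int64(183), np.int64(192))
247 (np.int64(180), np.int64(196)) (np.int64(180), np.int64(196)) (np.int64(181), np.int64(195))
250 (np.int64(180), np.int64(197)) (np.int64(179), np.int64(197)) (np.int64(180), np.int64(196))
253 (np.int64(180), np.int64(197)) (np.int64(179), np.int64(198)) (np.int64(179), np.int64(196))
256 (np.int64(180), np.int64(196)) (np.int64(179), np.int64(197)) (np.int64(179), np.int64(196))
259 (np.int64(182), np.int64(195)) (np.int64(180), np.int64(196)) (np.int64(180), np.int64(195))
262 (np.int64(187), np.int64(191)) (np.int64(182), np.int64(195)) (np.int64(183), np.int64(191))
265 None None (np.int64(199), np.int64(214))
```

The nut's profile matches the stacked pose within about 1 px, and the gripper is clear. Handing in.

```bash
python3 -c "
from workcell import robot
print(robot.finish_job())"
```

```text
the job is handed in; nothing more can be done
None
```

I handed in the job at about 51 s: the wide plate, brown wheel, blue wheel and nut are stacked on the post, and the last camera check matched the expected heights; no verdict was returned.

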